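Stack the carrom pieces and cover them with the tumbler

TASK

The game is paused for supper: stack the pieces flat and neatly in the middle of the round cork mat, the yellow striker first, then the black coin on it, then the white coin, then the red queen on top. Then stand the upturned steel tumbler over the stack, mouth down in the middle of the mat, so that the crows cannot steal the pieces. Leave the blue cup, the steel bowl and the green tin where they stand.

Things in the scene. Friction and masses are not known exactly. Their poses are not given: they have to be found in the camera images.
- striker: Translucent yellow striker, a disc 41 mm across and 9 mm thick, 15 g. Loose. Lies flat on the board. Origin: centre of its underside, z up.
- black_coin: Black carrom coin, a disc 31 mm across and 9 mm thick, 10 g. Loose. Lies flat on the board. Origin: centre of its underside, z up.
- white_coin: Cream-white carrom coin, a disc 31 mm across and 9 mm thick, 10 g. Loose. Lies flat on the board. Origin: centre of its underside, z up.
- queen: Red carrom coin (the queen), a disc 31 mm across and 9 mm thick, 10 g. Loose. Lies flat on the board. Origin: centre of its underside, z up.
- tumbler: Bright steel tumbler, loose, standing mouth down on the board and staying that way up: 80 mm high, 65 mm across at the mouth (below), tapering to 58 mm at its closed flat end (above); inside 60 mm across at the mouth and 77 mm deep, so that the stack of 36 mm fits under it; about 60 to 125 g. Origin: centre of the mouth, at the underside; z points up to the closed end.
- mat: Round cork mat, 96 mm across and 5 mm thick, fixed on the board where it lies. Origin: centre of its underside, so its top is 5 mm above the origin. The board's playing surface, on which everything stands, is level and 20 mm above the table (world z = 0.020); it is 740 mm square, centred 630 mm ahead of the robot, with a frame around it that rises another 20 mm.
- cup: Blue ceramic cup, open above, 74 mm across the rim and 68 mm high; a bystander, loose, to be left alone. Origin: centre of its underside.
- katori: Small round steel bowl, open above, 80 mm across the rim and 34 mm high; a bystander, loose, to be left alone. Origin: centre of its underside.
- tin: Green round closed tin with a pale grey-white lid, 56 mm across and 72 mm high; a bystander, loose, to be left alone. Origin: centre of its underside.
Not all that is in view belongs to the job. Of the things that look like the black_coin, the smallest one is meant.

How it is judged:
On the way, in this order (a step that is already met when the one before it is completed fails the run):
1. the striker lies flat on the cork mat, released (horizontal distance between striker and mat below 0.012 m and z of striker in the frame of mat between 0.002 and 0.008 m and angle between striker's own z axis and vertical below 0.12 rad and linear speed of striker below 0.02 m/s and contact force between the fingers and striker below 0.1 N), for 0.2 s.
2. the black coin lies on the striker, released (horizontal distance between striker and mat below 0.012 m and z of striker in the frame of mat between 0.002 and 0.008 m and angle between each of striker, black_coin's own z axis and vertical below 0.12 rad and horizontal distance between black_coin and striker below 0.01 m and z of black_coin in the frame of mat between 0.011 and 0.017 m and linear speed of black_coin below 0.02 m/s and contact force between the fingers and black_coin below 0.1 N), for 0.2 s.
3. the white coin lies on the black coin, released (horizontal distance between striker and mat below 0.012 m and z of striker in the frame of mat between 0.002 and 0.008 m and angle between each of striker, black_coin, white_coin's own z axis and vertical below 0.12 rad and horizontal distance between black_coin and striker below 0.01 m and z of black_coin in the frame of mat between 0.011 and 0.017 m and horizontal distance between white_coin and black_coin below 0.01 m and z of white_coin in the frame of mat between 0.02 and 0.026 m and linear speed of white_coin below 0.02 m/s and contact force between the fingers and white_coin below 0.1 N), for 0.2 s.
4. the queen lies on the white coin, released (horizontal distance between striker and mat below 0.012 m and z of striker in the frame of mat between 0.002 and 0.008 m and angle between each of striker, black_coin, white_coin, queen's own z axis and vertical below 0.12 rad and horizontal distance between black_coin and striker below 0.01 m and z of black_coin in the frame of mat between 0.011 and 0.017 m and horizontal distance between white_coin and black_coin below 0.01 m and z of white_coin in the frame of mat between 0.02 and 0.026 m and horizontal distance between queen and white_coin below 0.01 m and z of queen in the frame of mat between 0.029 and 0.035 m and linear speed of queen below 0.02 m/s and contact force between the fingers and queen below 0.1 N), for 0.2 s.
At the end, for the whole second after the job is handed in: On the mat, flat: striker (within 12 mm of its centre), black coin, white coin, queen on top, each within 10 mm of the one below and 3 mm of its height; tumbler mouth down on the mat over them, upright within 0.06 rad, within 15 mm of its centre; all released and at rest (all of step 4 and horizontal distance between tumbler and mat below 0.015 m and z of tumbler in the frame of mat between 0.003 and 0.008 m and angle between tumbler's own z axis and vertical below 0.06 rad and linear speed of each of striker, black_coin, white_coin, tumbler below 0.02 m/s and contact force between the fingers and striker below 0.1 N and contact force between the fingers and black_coin below 0.1 N and contact force between the fingers and white_coin below 0.1 N and contact force between the fingers and tumbler below 0.1 N); the robot touches nothing.
It fails at once if the blue cup is moved more than 15 mm or tipped (distance of cup from where it was at the start of the episode above 0.015 m or angle between cup's own z axis and vertical above 0.3 rad).
It fails at once if the steel bowl is moved more than 15 mm or tipped (distance of katori from where it was at the start of the episode above 0.015 m or angle between katori's own z axis and vertical above 0.3 rad).
It fails at once if the green tin is moved more than 15 mm or tipped (distance of tin from where it was at the start of the episode above 0.015 m or angle between tin's own z axis and vertical above 0.3 rad).
It also fails if it takes over 128 s, if anything falls off the work surface, if the arm or the gripper's body presses on something with over 40 N, if the wrist force passes 120 N, or if a joint passes its speed limit or range.

ROBOT

A 6-joint arm with a two-finger parallel gripper is mounted at the origin on the work surface. World frame = base frame: x ahead of the robot, y to its left, z up, the work surface at z = 0. Lengths are in m, angles in rad, forces in N, time in s.
With the tool pointing down it reaches from about 0.25 to 0.775 m from the base axis. Payload 4 kg.
Tool frame: the origin (TCP) lies at the very end of the fingers, on their centre line; the grasp point (between the pads) lies 19 mm behind it; z points along the fingers, y is the direction in which the jaws open and shut (so a half turn about z gives the same grasp; the last joint's range is limited). The gripper opens to 94 mm and grips with 3 to 60 N. Pads are 16 mm wide; open, the fingers measure 119 mm over their backs; the gripper's body (75 mm by 177 mm) begins 78 mm behind the grasp point.
Start: joints at [-1.295, 0.087, 1.371, -0, 1.684, -0.103], TCP at [0.203, -0.511, 0.206] pointing down, gripper open.
Joint ranges: [-3.1, 3.1], [-0.76, 2.03], [0.27, 2.55], [-1.08, 4.22], [0.17, 2.65], [-2.57, 2.57]. Speed limits (rad/s): [2.79, 2.79, 3.14, 3.14, 3.14, 3.14].

INTERFACE

Orientations are given as a rotation vector (axis times angle).
In Python, from bench import ctrl, get_image, order, spotter gives the robot as it stands.
- The arm moves only by the shell command python3 -m pendant 'ROWS' [FORCE]. ROWS is JSON, a list of rows, each a list of 5 numbers: the shift along the tool's x, y, z in mm, then the turn about the tool's z in degrees, then the opening, from 0 (shut) to 1 (fully open). A call has exactly 5 rows; each row is the pose to reach, as a shift and turn from the pose measured when the call began, along the tool's axes at that moment; what a row does not reach only later rows make up. A row lasts 1/10 s, in which the tool goes at most 50 mm and 8.59 degrees, less where a joint would pass 70% of its speed; a pose out of reach is approached as far as the arm can. A call with a gripper value outside its range is refused whole. The fingers move at their own pace and stop on an object; FORCE is the grip in N (left out, the last holds). Time passes only in rows, so rows that repeat a pose let the fingers close, or fill a call up. It gives the time, the measured TCP pose, the force and the opening at its end, in the units of the state.
- ctrl.get_obs(): the state, without advancing time (a new reading comes with each control period).
- get_image(name): name is "side" or "top"; returns a dict with "color" (384x512x3 uint8, red, green, blue), "camera_matrix" (3x3 intrinsics, pixels), "R" (3x3) and "t" (3): a world point X has camera coordinates R X + t. Camera axes: x right, y down, z forward; pixel columns grow to the right and rows downward; lengths in m; the calibration is good to about 2 mm. A picture is of the moment at which its call begins. There is no depth.
- order.sign_off(): hands the job in, once; it reports no verdict.
Trained networks look in the newest picture that a camera, given by its name, has taken for a name from the list of things; names that differ only in an ending like _2 or _b are one class to them, and where a whole thing is asked for, a point or a joint stands for the part that bears it (a point fixed in the world has none). Each returns a list of dicts, best first, with "conf" (0 to 1); they miss things now and then, are a little off and sometimes report something else, mostly with a low value. They report only what shows in the picture. A call takes as long as a camera call. They do not tell look-alikes from the thing itself.
- spotter.masks_of(camera, query): "pixels" (384x512 bool, what is visible of it).
- spotter.spot_point(camera, query): "position" ([x, y, z] in m, in the coordinates of the camera as it stood for that picture, good to about 4 mm: a listed point, or the origin of a listed thing).
The state is a dict: "clock": time; "joint_positions": joint angles; "qvel": joint speeds; "joint_torque": joint torques, N m; "ee_pos": TCP position; "tool_rot": TCP orientation; "force": force on the tool from outside, world axes, zero at the start; "torque": the same for the moment, N m; "grip_width": finger opening in m.
Only numpy, scipy, OpenCV 4.12 (cv2) and the standard library are available. Lean on these libraries where they do the work, as an engineer would, in place of code of your own. Each camera call takes 0.05 s, during which the arm holds its last target.

## Working session

There is one attempt and no reset: what is moved stays moved. The work goes in short steps, Python scripts to look and compute and a shell command to move; the robot and the scene stay as the last step left them, time stands still between calls to the robot, and variables do not carry over. Pictures are saved under pics/ and viewed, and the job is handed in when it is done.

```bash
ls; mkdir -p pics; python3 - <<'E'
from bench import ctrl,get_image,order,spotter
import cv2,json
o=ctrl.get_obs()
for k,v in o.items(): print(k,v)
for n in ["top","side"]:
    im=get_image(n); cv2.imwrite(f"pics/{n}0.png",im["color"][:,:,::-1]); print(n,im["camera_matrix"],im["R"],im["t"])
E
```

```text
pics
clock 0.0
joint_positions [-1.29512816e+00  8.79449878e-02  1.37221682e+00  1.08251245e-05
  1.68360743e+00 -1.03091043e-01]
qvel [ 0.00208739 -0.00084895  0.00042909 -0.00131512 -0.00048677 -0.0006865 ]
joint_torque [-9.34521740e-04 -3.40184927e+01 -3.02430046e+01  7.17194262e-02
  3.28356971e-02 -1.66911618e-04]
ee_pos [ 0.20322815 -0.51049353  0.20432865]
tool_rot [-3.08329380e+00 -5.90997122e-01  2.77624477e-04]
force [ 0.62395884 -0.15138482 -1.35810015]
torque [ 0.021895    0.0154865  -0.00074263]
grip_width 0.09368074281437187
top [[348.45115972   0.         252.65956893]
 [  0.         348.45115972 192.783979  ]
 [  0.           0.           1.        ]] [[ 0.02354671 -0.99970965 -0.00511495]
 [-0.99544061 -0.0229725  -0.09257569]
 [ 0.09243131  0.00727149 -0.99569251]] [0.08578004 0.52426297 1.00279564]
side [[356.99760942   0.         260.08727273]
 [  0.         356.99760942 187.73659092]
 [  0.           0.           1.        ]] [[-0.9716977  -0.23619258 -0.00407903]
 [-0.13930856  0.58689061 -0.79759171]
 [ 0.19077919 -0.77444979 -0.6031839 ]] [0.53660903 0.07049615 0.88888751]
```

View pics/top0.png

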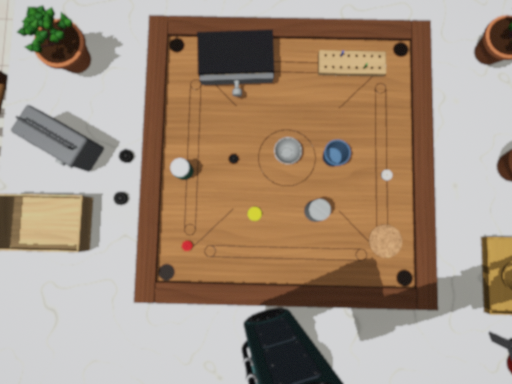

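View pics/side0.png

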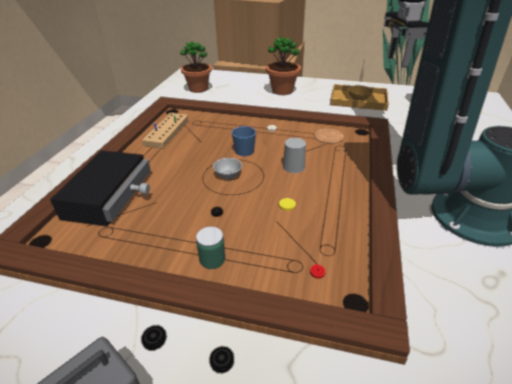

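```bash
cat > h.py <<'E'
from bench import ctrl,get_image,order,spotter
import cv2,numpy as np
from scipy.spatial.transform import Rotation as Rot
def ray(im,u,v,z):
    K,R,t=im["camera_matrix"],im["R"],im["t"]
    d=R.T@np.linalg.inv(K)@np.array([u,v,1.]); c=-R.T@t
    return c+d*(z-c[2])/d[2]
def proj(im,X):
    p=im["camera_matrix"]@(im["R"]@np.array(X)+im["t"]); return p[:2]/p[2]
def toworld(im,p): return im["R"].T@(np.array(p)-im["t"])
def delta(xyz, ang=None):
    """tool-frame shift mm from current pose to world tcp xyz"""
    o=ctrl.get_obs(); R=Rot.from_rotvec(o["tool_rot"]).as_matrix()
    print("shift mm",np.round(R.T@(np.array(xyz)-o["ee_pos"])*1000,1),"tooly",np.round(R[:,1],3),"toolz",np.round(R[:,2],3),"clock",round(o["clock"],2))
E
python3 - <<'E'
from h import *
for c in ["top","side"]:
    im=get_image(c)
    for q in ["striker","black_coin","white_coin","queen","tumbler","mat","cup","katori","tin"]:
        for r in spotter.spot_point(c,q):
            w=toworld(im,r["position"]); print(c,q,round(r["conf"],2),np.round(w,3),np.round(proj(im,w)))
print(ctrl.get_obs()["clock"])
E
```

```text
top striker 0.48 [0.459 0.092 0.019] [254. 214.]
top black_coin 0.69 [0.501 0.495 0.004] [121. 197.]
top black_coin 0.64 [0.633 0.483 0.003] [127. 154.]
top black_coin 0.63 [0.623 0.159 0.023] [233. 159.]
top white_coin 0.68 [ 0.397 -0.29   0.023] [385. 239.]
top white_coin 0.38 [ 0.583 -0.293  0.02 ] [385. 176.]
top queen 0.54 [0.361 0.29  0.02 ] [186. 246.]
top tumbler 0.97 [ 0.474 -0.083  0.019] [314. 211.]
top mat 0.56 [ 0.395 -0.289  0.022] [385. 239.]
top cup 0.76 [ 0.636 -0.138  0.018] [332. 157.]
top katori 0.83 [ 0.646 -0.002  0.02 ] [287. 152.]
top tin 0.91 [0.583 0.303 0.023] [184. 171.]
side striker 0.6 [0.461 0.09  0.016] [287. 206.]
side black_coin 0.76 [ 0.634  0.486 -0.002] [151. 339.]
side black_coin 0.61 [0.499 0.491 0.   ] [222. 358.]
side black_coin 0.54 [0.622 0.156 0.016] [218. 213.]
side black_coin 0.2 [0.459 0.092 0.017] [287. 207.]
side white_coin 0.38 [ 0.583 -0.297  0.022] [272. 128.]
side queen 0.57 [0.36  0.282 0.02 ] [319. 271.]
side tumbler 0.68 [ 0.642 -0.004  0.019] [229. 175.]
side cup 0.77 [ 0.637 -0.136  0.016] [244. 152.]
side katori 0.56 [ 0.643 -0.003  0.019] [229. 175.]
side tin 0.71 [0.583 0.301 0.02 ] [212. 258.]
side tin 0.5 [ 0.584 -0.297  0.021] [272. 128.]
1.1
```

Candidates for the black coin in the top picture are (233,159) on the board, and (127,155) and (121,198) on the table. The one on the board looks smallest and is the only one on the board. I'll confirm with a crop and measure centroids.

```bash
python3 - <<'E'
from h import *
im=get_image("top"); g=im["color"]
crop=g[135:220,100:260]
cv2.imwrite("pics/blk.png",cv2.resize(crop[:,:,::-1],None,fx=5,fy=5,interpolation=cv2.INTER_CUBIC))
crop=g[140:265,235:415]
cv2.imwrite("pics/rest.png",cv2.resize(crop[:,:,::-1],None,fx=4,fy=4,interpolation=cv2.INTER_CUBIC))
for c in ["top","side"]:
    im=get_image(c)
    for q,z in [("striker",.029),("black_coin",.029),("white_coin",.029),("queen",.029),("mat",.025),("tumbler",.06)]:
        for r in spotter.masks_of(c,q):
            v,u=np.nonzero(r["pixels"]); 
            e=cv2.minEnclosingCircle(np.c_[u,v].astype(np.float32))
            zz=z if not(q=="black_coin" and (ray(im,u.mean(),v.mean(),0)[1]>.4)) else .009
            zz-=0 if q in("mat","tumbler") else .003
            print(c,q,round(r["conf"],2),"pix",round(u.mean(),1),round(v.mean(),1),"A",len(u),"diam mm",np.round(2*np.sqrt(len(u)/np.pi)*np.linalg.norm(im["R"]@ray(im,u.mean(),v.mean(),zz)+im["t"])/im["camera_matrix"][0,0]*1000,1),np.round(ray(im,u.mean(),v.mean(),zz),4))
E
```

```text
top striker 0.62 pix 254.3 213.0 A 159 diam mm 41.7 [0.4626 0.0918 0.026 ]
top black_coin 0.7 pix 119.6 197.9 A 156 diam mm 45.3 [0.4991 0.4973 0.006 ]
top black_coin 0.56 pix 181.6 168.4 A 397 diam mm 68.2 [0.5896 0.3105 0.026 ]
top black_coin 0.43 pix 125.2 156.0 A 137 diam mm 42.9 [0.6272 0.4879 0.006 ]
top white_coin 0.67 pix 386.1 174.5 A 94 diam mm 34.6 [ 0.5852 -0.2946  0.026 ]
top white_coin 0.51 pix 335.6 152.7 A 626 diam mm 86.8 [ 0.6473 -0.1458  0.026 ]
top queen 0.67 pix 186.6 245.0 A 74 diam mm 29.0 [0.3652 0.2862 0.026 ]
top queen 0.38 pix 287.3 150.0 A 597 diam mm 83.1 [ 0.6522 -0.0022  0.026 ]
top mat 0.74 pix 385.0 240.1 A 865 diam mm 103.9 [ 0.3929 -0.2895  0.025 ]
top tumbler 0.75 pix 316.3 209.6 A 455 diam mm 69.3 [ 0.4752 -0.0834  0.06  ]
side striker 0.45 pix 287.4 204.1 A 157 diam mm 35.3 [0.4595 0.0937 0.026 ]
side striker 0.43 pix 244.2 139.8 A 614 diam mm 90.7 [ 0.6515 -0.1924  0.026 ]
side black_coin 0.8 pix 153.9 337.2 A 516 diam mm 50.8 [0.6267 0.4854 0.006 ]
side black_coin 0.62 pix 221.8 359.2 A 575 diam mm 50.4 [0.4978 0.4949 0.006 ]
side black_coin 0.6 pix 217.2 211.4 A 98 diam mm 27.4 [0.6203 0.1606 0.026 ]
side black_coin 0.48 pix 244.3 140.2 A 617 diam mm 90.7 [ 0.6504 -0.19    0.026 ]
side white_coin 0.36 pix 272.1 127.5 A 43 diam mm 25.5 [ 0.5819 -0.2951  0.026 ]
side queen 0.66 pix 317.2 270.8 A 147 diam mm 28.7 [0.3637 0.287  0.026 ]
side mat 0.76 pix 329.3 135.4 A 330 diam mm 69.1 [ 0.3885 -0.286   0.025 ]
side mat 0.48 pix 227.6 167.2 A 473 diam mm 70.7 [ 0.6553 -0.0308  0.025 ]
side tumbler 0.98 pix 294.6 155.2 A 725 diam mm 86.5 [ 0.4721 -0.0832  0.06  ]
side tumbler 0.38 pix 210.7 247.4 A 1017 diam mm 74.9 [0.5809 0.3062 0.06  ]
```

View pics/blk.png

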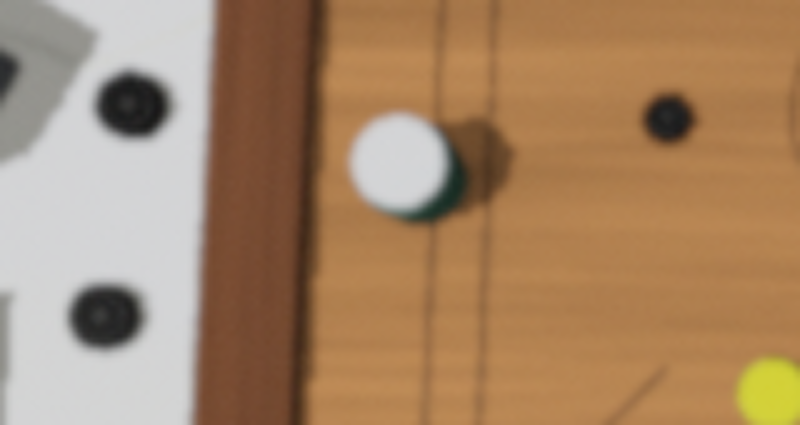

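View pics/rest.png

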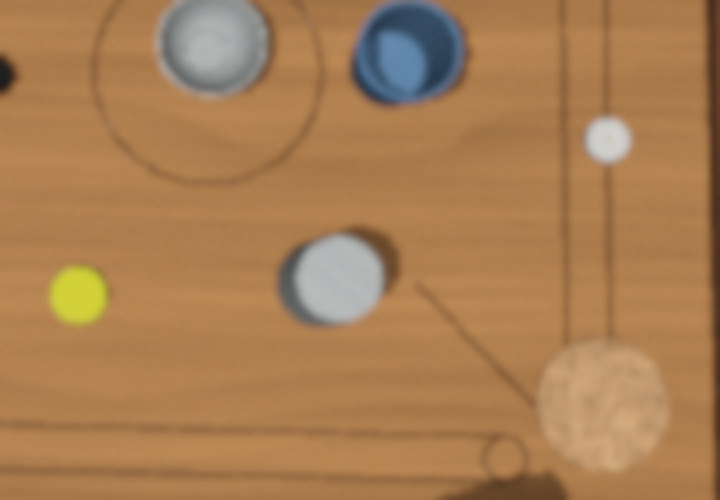

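The crop shows the black disc at (233,159) is about 10 px across, and the two on the table are about 14 px. So the one on the board is the smallest and is the one meant (31 mm). Next I'll refine the centres by colour in both views.

```bash
cat >> h.py <<'E'
from scipy.optimize import minimize
def sil(im,x,y,z0,h,r,r2=None,S=8):
    """supersampled silhouette of upright (tapered) cylinder"""
    r2=r if r2 is None else r2
    a=np.linspace(0,2*np.pi,48,endpoint=False)
    P=[proj(im,[x+rr*np.cos(t),y+rr*np.sin(t),z]) for rr,z in((r,z0),(r2,z0+h)) for t in a]
    return cv2.convexHull(np.array(P,np.float32))
def hullcent(im,*a):
    m=cv2.moments(sil(im,*a)); return np.array([m["m10"],m["m01"]])/m["m00"], m["m00"]
def locate(im,cent,z0,h,r,r2=None):
    """xy such that silhouette centroid matches pixel centroid"""
    p=ray(im,*cent,z0+h/2)[:2]
    for _ in range(6):
        c,A=hullcent(im,p[0],p[1],z0,h,r,r2)
        p=p+ray(im,*cent,z0+h/2)[:2]-ray(im,*c,z0+h/2)[:2]
    return p,A
def seg(im,c0,rad,rule):
    g=cv2.cvtColor(im["color"],cv2.COLOR_RGB2HSV).astype(int)
    v,u=np.mgrid[:384,:512]
    m=rule(g[...,0],g[...,1],g[...,2])&(np.hypot(u-c0[0],v-c0[1])<rad)
    return np.array([u[m].mean(),v[m].mean()]),m.sum()
RULE=dict(striker=lambda h,s,v:(h>22)&(h<40)&(s>150),black_coin=lambda h,s,v:v<75,white_coin=lambda h,s,v:(s<60)&(v>140),queen=lambda h,s,v:((h<6)|(h>172))&(s>185)&(v>110))
E
python3 - <<'E'
from h import *
g0=dict(striker=[.461,.092],black_coin=[.622,.159],white_coin=[.583,-.294],queen=[.363,.287])
for c in ["top","side"]:
    im=get_image(c)
    for k,p in g0.items():
        z0=.02; r=.0205 if k=="striker" else .0155
        c0=proj(im,[*p,z0+.005]); cc,n=seg(im,c0,18,RULE[k])
        xy,A=locate(im,cc,z0,.009,r); print(c,k,np.round(cc,1),n,round(A),np.round(xy,4))
    for k in ["tumbler","mat"]:
        for r in spotter.masks_of(c,k)[:1]:
            v,u=np.nonzero(r["pixels"]); cc=np.array([u.mean(),v.mean()])
            xy,A=locate(im,cc,.02,*((.08,.0325,.029) if k=="tumbler" else (.005,.048)))
            print(c,k,np.round(cc,1),len(u),round(A),np.round(xy,4),r["conf"])
delta([.461,.092,.15])
E
```

```text
top striker [254.2 213.3] 177 155 [0.4617 0.092 ]
top black_coin [233.4 158.4] 54 90 [0.6235 0.1577]
top white_coin [386.3 174.5] 106 98 [ 0.5855 -0.2958]
top queen [187.2 244.9] 56 96 [0.3655 0.2847]
top tumbler [316.4 210. ] 446 483 [ 0.4744 -0.0843] 0.69
top mat [385.3 240.6] 864 882 [ 0.3918 -0.2913] 0.89
side striker [286.9 203.6] 160 180 [0.4613 0.0898]
side black_coin [216.5 211.3] 83 119 [0.6228 0.1588]
side white_coin [271.2 127.6] 43 52 [ 0.5853 -0.2973]
side queen [317.2 270.9] 154 191 [0.3638 0.2857]
side tumbler [294.5 155.3] 672 727 [ 0.4726 -0.0847] 0.82
side mat [329.1 135.2] 349 364 [ 0.3895 -0.2933] 0.85
shift mm [ 462.3 -465.    55.5] tooly [ 0.37  -0.929  0.   ] toolz [ 0. -0. -1.] clock 2.15
```

```bash
python3 -m pendant '[[40,-40,0,7,0.6],[80,-80,0,14,0.6],[120,-120,0,21.7,0.6],[150,-150,20,21.7,0.6],[180,-180,40,21.7,0.6]]' 10; python3 -c "
from h import *
delta([.4615,.091,.12])"
```

```text
clock: 2.65
ee_pos: [0.3007, -0.2863, 0.1713]
tool_rot: [3.139, -0.001, 0.004]
force: [0.3, -0.2, 0.4]
grip_width: 0.0581
shift mm [ 160.5 -377.5   50.6] tooly [-0.    -1.     0.003] toolz [ 0.003 -0.003 -1.   ] clock 2.65
```

```bash
python3 -m pendant '[[18,-42,6,0,0.6],[36,-84,12,0,0.6],[54,-126,18,0,0.6],[72,-168,24,0,0.6],[90,-210,28,0,0.6]]'; python3 -c "
from h import *
delta([.4615,.091,.1])"
```

```text
clock: 3.15
ee_pos: [0.3911, -0.0746, 0.1428]
tool_rot: [3.138, -0.001, 0.006]
force: [1.1, -1.1, -0.3]
grip_width: 0.0565
shift mm [  70.1 -165.8   42.5] tooly [-0.001 -1.     0.003] toolz [ 0.004 -0.003 -1.   ] clock 3.15
```

```bash
python3 -m pendant '[[18,-42,0,0,0.6],[36,-84,0,0,0.6],[54,-126,0,0,0.6],[70,-166,20,0,0.6],[70,-166,50,0,0.6]]'; python3 -c "
from h import *
delta([.4615,.091,.0225])"
```

```text
clock: 3.65
ee_pos: [0.4645, 0.0958, 0.0942]
tool_rot: [3.141, 0.009, 0.016]
force: [0.3, -0.9, 0.0]
grip_width: 0.0563
shift mm [-3.7  4.7 71.7] tooly [ 0.006 -1.     0.001] toolz [ 0.01  -0.001 -1.   ] clock 3.65
```

```bash
python3 -m pendant '[[-3,5,20,0,0.6],[-4,5,40,0,0.6],[-4,5,45,0,0.6],[-4,5,45,0,0.6],[-4,5,45,0,0.6]]'; python3 -c "
from h import *
delta([.4615,.091,.0225])"
```

```text
clock: 4.15
ee_pos: [0.4618, 0.0907, 0.0503]
tool_rot: [3.141, 0.008, 0.019]
force: [0.4, 1.0, 0.5]
grip_width: 0.0566
shift mm [-0.6 -0.3 27.8] tooly [ 0.005 -1.     0.001] toolz [ 0.012 -0.001 -1.   ] clock 4.15
```

```bash
python3 -m pendant '[[0,0,14,0,0.6],[0,0,27,0,0.6],[0,0,27,0,0.6],[0,0,27,0,0.3],[0,0,27,0,0.3]]' 10; python3 -m pendant '[[0,0,0,0,0.3],[0,0,0,0,0.3],[0,0,0,0,0.3],[0,0,0,0,0.3],[0,0,0,0,0.3]]' 10; python3 -c "
from h import *
im=get_image('side'); cv2.imwrite('pics/g1.png',cv2.resize(im['color'][130:290,210:370,::-1],None,fx=4,fy=4))"
```

```text
clock: 4.65
ee_pos: [0.4623, 0.0907, 0.0235]
tool_rot: [3.141, 0.008, 0.019]
force: [0.5, -0.1, 0.6]
grip_width: 0.0437
clock: 5.15
ee_pos: [0.4624, 0.0907, 0.0236]
tool_rot: [3.141, 0.008, 0.02]
force: [-0.9, 0.1, 0.5]
grip_width: 0.0408
```

View pics/g1.png

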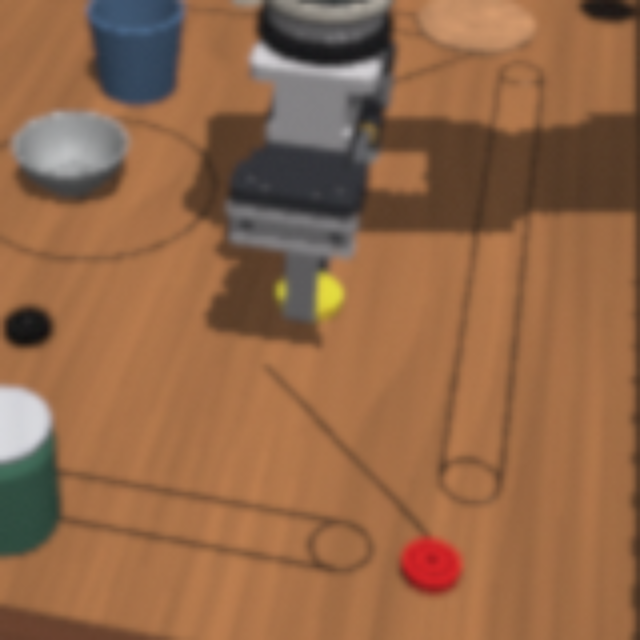

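```bash
python3 -m pendant '[[0,0,-30,0,0.3],[0,0,-70,0,0.3],[-15,20,-115,0,0.3],[-30,60,-125,0,0.3],[-40,105,-125,0,0.3]]'; python3 -c "
from h import *
delta([.3905,-.292,.15])"
```

```text
clock: 5.7
ee_pos: [0.4227, -0.015, 0.1518]
tool_rot: [3.14, 0.014, 0.031]
force: [1.1, -1.4, -0.3]
grip_width: 0.0407
shift mm [-34.6 276.7   1.6] tooly [ 0.009 -1.     0.002] toolz [ 0.02  -0.002 -1.   ] clock 5.7
```

```bash
python3 -m pendant '[[-6,45,0,0,0.3],[-12,90,0,0,0.3],[-18,135,0,0,0.3],[-24,180,0,0,0.3],[-29,225,0,0,0.3]]';python3 -m pendant '[[-5,40,0,0,0.3],[-6,53,0,0,0.3],[-6,53,0,0,0.3],[-6,53,0,0,0.3],[-6,53,0,0,0.3]]'; python3 -c "
from h import *
delta([.3905,-.292,.15])
for n in ('top','side'):
    im=get_image(n); cv2.imwrite(f'pics/p1{n}.png',im['color'][:,:,::-1])
"
```

```text
clock: 6.2
ee_pos: [0.3949, -0.2421, 0.1518]
tool_rot: [3.139, 0.013, 0.032]
force: [0.2, -0.3, 0.8]
grip_width: 0.0404
clock: 6.7
ee_pos: [0.3897, -0.2935, 0.1518]
tool_rot: [3.14, 0.016, 0.032]
force: [-0.2, 0.4, -0.0]
grip_width: 0.0405
shift mm [ 0.7 -1.5  1.8] tooly [ 0.01  -1.     0.002] toolz [ 0.021 -0.001 -1.   ] clock 6.7
```

```bash
python3 -m pendant '[[0,-1,40,0,0.3],[0,-1,80,0,0.3],[0,-1,105,0,0.3],[0,-1,112,0,0.3],[0,-1,112,0,0.3]]'; python3 -c "
from h import *
delta([.3905,-.292,.029])
"
```

```text
clock: 7.3
ee_pos: [0.3919, -0.2918, 0.0393]
tool_rot: [3.141, 0.018, 0.03]
force: [-0.5, 0.1, 0.7]
grip_width: 0.0402
shift mm [-1.6  0.2 10.3] tooly [ 0.012 -1.     0.001] toolz [ 0.019 -0.    -1.   ] clock 7.3
```

```bash
python3 -m pendant '[[-1,0,5,0,0.3],[-1,0,10,0,0.3],[-1,0,10,0,0.3],[-1,0,10,0,0.3],[-1,0,10,0,0.3]]'; python3 -m pendant '[[0,0,0,0,0.5],[0,0,0,0,0.6],[0,0,0,0,0.6],[0,0,0,0,0.6],[0,0,0,0,0.6]]'
```

```text
clock: 7.8
ee_pos: [0.3914, -0.2921, 0.0299]
tool_rot: [3.14, 0.018, 0.032]
force: [-0.3, 0.5, -0.3]
grip_width: 0.0402
clock: 8.3
ee_pos: [0.3914, -0.292, 0.0298]
tool_rot: [3.14, 0.018, 0.032]
force: [-0.8, -0.9, -0.5]
grip_width: 0.0566
```

```bash
python3 -m pendant '[[0,0,-15,0,0.6],[0,0,-50,0,0.6],[5,-10,-100,0,0.6],[15,-45,-120,0,0.6],[30,-80,-120,0,0.6]]'; python3 - <<'E'
from h import *
delta([.623,.158,.15])
for c in ["top","side"]:
    im=get_image(c)
    cv2.imwrite(f"pics/s1{c}.png",im["color"][:,:,::-1])
    c0=proj(im,[.391,-.292,.03]); 
    try:
        cc,n=seg(im,c0,18,RULE["striker"]); xy,A=locate(im,cc,.025,.009,.0205); print(c,np.round(cc,1),n,round(A),np.round(xy,4))
    except Exception as e: print(e)
im=get_image("side");cv2.imwrite("pics/s1c.png",cv2.resize(im["color"][90:190,260:400,::-1],None,fx=5,fy=5))
E
```

```text
clock: 8.8
ee_pos: [0.4202, -0.2128, 0.1554]
tool_rot: [3.135, 0.014, 0.044]
force: [1.0, 0.4, -0.6]
grip_width: 0.0566
shift mm [ 206.  -369.     8.7] tooly [ 0.009 -1.     0.007] toolz [ 0.028 -0.006 -1.   ] clock 8.8
top [nan nan] 0 0 [nan nan]
side [329.7 132.8] 82 90 [ 0.3885 -0.296 ]h.py:35: RuntimeWarning: Mean of empty slice.
  return np.array([u[m].mean(),v[m].mean()]),m.sum()
  ret = ret.dtype.type(ret / rcount)
h.py:23: RuntimeWarning: invalid value encountered in divide
  m=cv2.moments(sil(im,*a)); return np.array([m["m10"],m["m01"]])/m["m00"], m["m00"]
```

View pics/s1c.png

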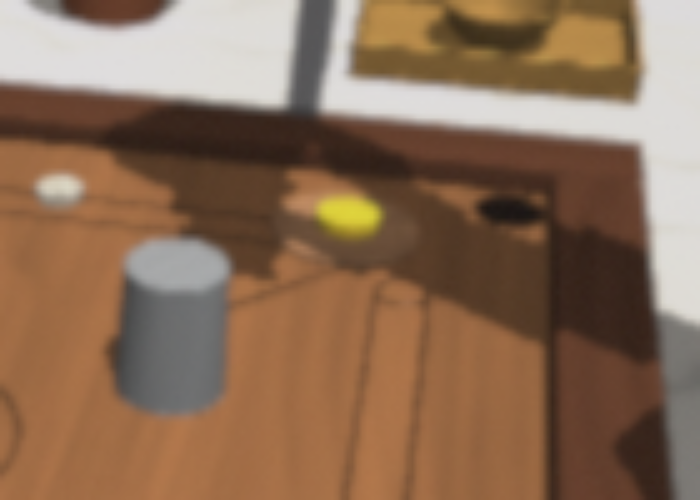

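```bash
python3 -m pendant '[[20,-36,0,0,0.6],[45,-80,0,0,0.6],[65,-116,0,0,0.6],[75,-134,0,0,0.6],[75,-134,0,0,0.6]]';  python3 -m pendant '[[20,-36,0,0,0.6],[45,-80,0,0,0.6],[65,-116,0,0,0.6],[75,-134,0,0,0.6],[75,-134,0,0,0.6]]'; python3 -c "
from h import *
delta([.623,.158,.10])"
```

```text
clock: 9.45
ee_pos: [0.492, -0.0741, 0.1512]
tool_rot: [3.14, 0.028, 0.031]
force: [-0.4, -0.1, 0.6]
grip_width: 0.056
clock: 9.95
ee_pos: [0.565, 0.0614, 0.1512]
tool_rot: [3.139, 0.031, 0.028]
force: [0.0, 0.5, 0.0]
grip_width: 0.0563
shift mm [ 59.  -95.5  52.1] tooly [ 0.02  -1.     0.002] toolz [ 0.018 -0.002 -1.   ] clock 9.95
```

```bash
python3 -m pendant '[[20,-32,0,1,0.6],[42,-70,15,1,0.6],[59,-96,40,1,0.6],[59,-96,70,1,0.6],[59,-96,75,1,0.6]]';  python3 -m pendant '[[0,0,10,0,0.6],[0,0,20,0,0.6],[0,0,20,0,0.6],[0,0,20,0,0.6],[0,0,20,0,0.6]]'; python3 -c "
from h import *
delta([.623,.158,.0235])"
```

```text
clock: 10.45
ee_pos: [0.6205, 0.1557, 0.0715]
tool_rot: [3.137, 0.002, 0.012]
force: [-0.6, 0.3, -0.2]
grip_width: 0.0562
clock: 10.95
ee_pos: [0.6215, 0.1555, 0.0531]
tool_rot: [3.137, 0.001, 0.016]
force: [-0.5, -0.2, 0.1]
grip_width: 0.0565
shift mm [ 1.2 -2.6 29.6] tooly [ 0.001 -1.     0.004] toolz [ 0.01  -0.004 -1.   ] clock 10.95
```

```bash
python3 -m pendant '[[1,-2.6,15,0,0.6],[1,-2.6,29,0,0.6],[1,-2.6,29,0,0.6],[1,-2.6,29,0,0.2],[1,-2.6,29,0,0.2]]' 10; python3 -m pendant '[[0,0,0,0,0.2],[0,0,0,0,0.2],[0,0,0,0,0.2],[0,0,0,0,0.2],[0,0,0,0,0.2]]' 10;  python3 -c "
from h import *
delta([.3905,-.292,.15])"
```

```text
clock: 11.45
ee_pos: [0.6226, 0.158, 0.0238]
tool_rot: [3.137, 0.001, 0.015]
force: [-0.2, -0.2, -0.1]
grip_width: 0.0437
clock: 11.95
ee_pos: [0.6227, 0.158, 0.0241]
tool_rot: [3.137, 0.001, 0.016]
force: [0.1, -0.1, -0.3]
grip_width: 0.0304
shift mm [-231.3  450.4 -126.2] tooly [ 0.001 -1.     0.004] toolz [ 0.01  -0.004 -1.   ] clock 11.95
```

```bash
python3 -m pendant '[[0,0,-40,0,0.2],[0,0,-85,0,0.2],[-5,10,-120,0,0.2],[-10,20,-128,0,0.2],[-10,20,-128,0,0.2]]'; python3 -m pendant '[[-20,38,0,0,0.2],[-42,82,0,0,0.2],[-64,125,0,0,0.2],[-75,146,0,0,0.2],[-75,146,0,0,0.2]]';python3 -m pendant '[[-20,38,0,0,0.2],[-42,82,0,0,0.2],[-64,125,0,0,0.2],[-75,146,0,0,0.2],[-75,146,0,0,0.2]]'; python3 -c "
from h import *
delta([.3905,-.292,.15])"
```

```text
clock: 12.45
ee_pos: [0.6121, 0.1376, 0.1542]
tool_rot: [3.137, -0.001, 0.022]
force: [-0.1, 0.4, -1.2]
grip_width: 0.03
clock: 12.95
ee_pos: [0.5345, -0.0105, 0.1509]
tool_rot: [3.137, -0.007, 0.014]
force: [-0.2, 0.4, -0.1]
grip_width: 0.0298
clock: 13.45
ee_pos: [0.4577, -0.1572, 0.1489]
tool_rot: [3.139, -0.013, 0.009]
force: [0.3, -1.1, -0.1]
grip_width: 0.0303
shift mm [-66.  135.4  -1.1] tooly [-0.008 -1.     0.003] toolz [ 0.006 -0.003 -1.   ] clock 13.45
```

```bash
python3 -m pendant '[[-20,38,0,0,0.2],[-42,82,10,0,0.2],[-66,135,30,0,0.2],[-66,135,60,0,0.2],[-66,135,70,0,0.2]]'; python3 -m pendant '[[0,0,15,0,0.2],[0,0,28,0,0.2],[0,0,28,0,0.2],[0,0,28,0,0.2],[0,0,28,0,0.2]]'; python3 -c "
from h import *
delta([.391,-.292,.039])"
```

```text
clock: 13.95
ee_pos: [0.3894, -0.29, 0.0741]
tool_rot: [-3.138, 0.016, -0.001]
force: [-0.4, 0.8, -0.5]
grip_width: 0.0302
clock: 14.45
ee_pos: [0.3905, -0.2899, 0.0474]
tool_rot: [-3.139, 0.014, -0.004]
force: [-0.3, -0.4, 0.6]
grip_width: 0.0305
shift mm [0.5 2.1 8.4] tooly [-0.009 -1.    -0.002] toolz [ 0.002  0.002 -1.   ] clock 14.45
```

```bash
python3 -m pendant '[[0.5,2,4,0,0.2],[0.5,2,8.5,0,0.2],[0.5,2,8.5,0,0.2],[0.5,2,8.5,0,0.2],[0.5,2,8.5,0,0.2]]'; python3 -m pendant '[[0,0,0,0,0.4],[0,0,0,0,0.5],[0,0,0,0,0.5],[0,0,0,0,0.5],[0,0,0,0,0.5]]'; python3 -m pendant '[[0,0,-15,0,0.6],[0,0,-50,0,0.6],[0,0,-100,0,0.6],[15,0,-110,0,0.6],[30,0,-110,0,0.6]]'; python3 - <<'E'
from h import *
delta([.5855,-.2965,.1])
im=get_image("side");cv2.imwrite("pics/s2c.png",cv2.resize(im["color"][90:190,260:400,::-1],None,fx=5,fy=5))
E
```

```text
clock: 14.95
ee_pos: [0.391, -0.292, 0.0389]
tool_rot: [-3.139, 0.014, -0.004]
force: [0.2, -0.1, 0.7]
grip_width: 0.0301
clock: 15.45
ee_pos: [0.391, -0.292, 0.0389]
tool_rot: [-3.139, 0.014, -0.004]
force: [-0.4, 0.3, -1.1]
grip_width: 0.0469
clock: 15.95
ee_pos: [0.4226, -0.2938, 0.1525]
tool_rot: [3.139, -0.015, 0.012]
force: [0.4, 0.5, 0.1]
grip_width: 0.0563
shift mm [162.5   0.9  53.8] tooly [-0.01  -1.     0.002] toolz [ 0.008 -0.002 -1.   ] clock 15.95
```

View pics/s2c.png

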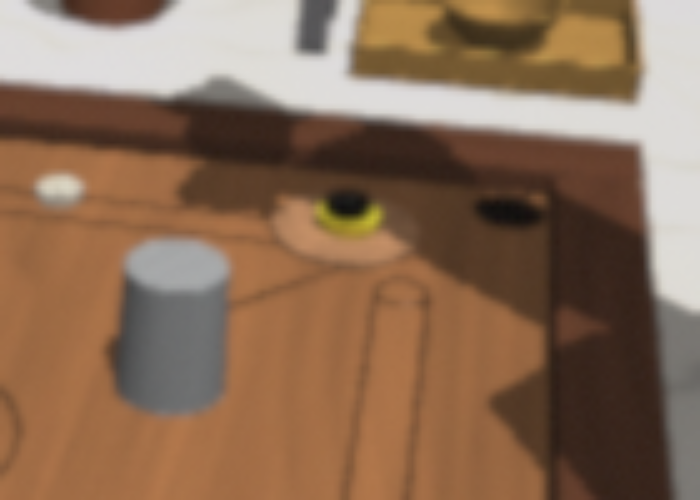

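The black coin sits flat and centred on the striker, at about (329,131) in the side picture. Next is the white coin.

```bash
python3 -m pendant '[[40,0,0,0,0.6],[85,0,0,0,0.6],[130,0,0,0,0.6],[162,1,25,0,0.6],[162,1,50,0,0.6]]'; python3 -m pendant '[[0,0,20,0,0.6],[0,0,45,0,0.6],[0,0,45,0,0.6],[0,0,45,0,0.6],[0,0,45,0,0.6]]'; python3 -c "
from h import *
delta([.5855,-.2965,.0235])"
```

```text
clock: 16.5
ee_pos: [0.5888, -0.294, 0.0967]
tool_rot: [-3.139, 0.008, -0.007]
force: [-1.1, -0.0, -0.3]
grip_width: 0.0562
clock: 17.0
ee_pos: [0.5895, -0.2942, 0.0527]
tool_rot: [-3.14, 0.008, -0.009]
force: [0.5, -0.4, -0.1]
grip_width: 0.0563
shift mm [-4.1  2.4 29.1] tooly [-0.005 -1.    -0.002] toolz [ 0.006  0.002 -1.   ] clock 17.0
```

```bash
python3 -m pendant '[[-4,2.4,15,0,0.6],[-4,2.4,29,0,0.6],[-4,2.4,29,0,0.6],[-4,2.4,29,0,0.2],[-4,2.4,29,0,0.2]]' 10; python3 -m pendant '[[0,0,0,0,0.2],[0,0,0,0,0.2],[0,0,0,0,0.2],[0,0,0,0,0.2],[0,0,0,0,0.2]]' 10;  python3 -c "
from h import *
delta([.391,-.292,.15])"
```

```text
clock: 17.5
ee_pos: [0.5857, -0.2965, 0.0238]
tool_rot: [-3.14, 0.009, -0.009]
force: [-0.1, -0.1, -0.1]
grip_width: 0.0439
clock: 18.0
ee_pos: [0.5859, -0.2966, 0.0243]
tool_rot: [-3.14, 0.008, -0.01]
force: [-0.2, 0.5, 2.8]
grip_width: 0.03
shift mm [-194.1   -3.7 -127. ] tooly [-0.005 -1.    -0.002] toolz [ 0.007  0.002 -1.   ] clock 18.0
```

```bash
python3 -m pendant '[[0,0,-30,0,0.2],[0,0,-65,0,0.2],[-20,0,-95,0,0.2],[-45,0,-105,0,0.2],[-55,0,-105,0,0.2]]'; python3 -m pendant '[[-35,-4,0,0,0.2],[-75,-4,0,0,0.2],[-115,-4,0,0,0.2],[-139,-4,0,0,0.2],[-139,-4,0,0,0.2]]'; python3 -c "
from h import *
delta([.391,-.292,.048])"
```

```text
clock: 18.5
ee_pos: [0.5301, -0.2973, 0.1318]
tool_rot: [3.14, -0.009, 0.016]
force: [0.3, 0.1, -0.2]
grip_width: 0.0305
clock: 19.0
ee_pos: [0.3885, -0.2918, 0.1289]
tool_rot: [-3.141, 0.013, -0.013]
force: [-0.3, -0.2, -0.1]
grip_width: 0.0301
shift mm [ 1.8  0.2 81. ] tooly [-0.009 -1.    -0.   ] toolz [ 0.008  0.    -1.   ] clock 19.0
```

```bash
python3 -m pendant '[[2,0,25,0,0.2],[2,0,50,0,0.2],[2,0,68,0,0.2],[2,0,70,0,0.2],[2,0,70,0,0.2]]'; python3 -c "
from h import *
delta([.391,-.292,.048])"
```

```text
clock: 19.5
ee_pos: [0.3915, -0.2914, 0.058]
tool_rot: [-3.14, 0.013, -0.011]
force: [-0.2, 0.1, -1.0]
grip_width: 0.0307
shift mm [-0.5  0.6 10. ] tooly [-0.008 -1.    -0.002] toolz [ 0.007  0.002 -1.   ] clock 19.5
```

```bash
python3 -m pendant '[[-0.5,0.6,5,0,0.2],[-0.5,0.6,10,0,0.2],[-0.5,0.6,10,0,0.2],[-0.5,0.6,10,0,0.2],[-0.5,0.6,10,0,0.2]]'; python3 -m pendant '[[0,0,0,0,0.4],[0,0,0,0,0.5],[0,0,0,0,0.5],[0,0,0,0,0.5],[0,0,0,0,0.5]]'; python3 -m pendant '[[0,0,-15,0,0.6],[0,0,-50,0,0.6],[0,0,-90,0,0.6],[5,-20,-100,0,0.6],[5,-40,-100,0,0.6]]'; python3 - <<'E'
from h import *
delta([.3645,.285,.1])
im=get_image("side");cv2.imwrite("pics/s3c.png",cv2.resize(im["color"][90:190,260:400,::-1],None,fx=5,fy=5))
E
```

```text
clock: 20.0
ee_pos: [0.3912, -0.2922, 0.0484]
tool_rot: [-3.14, 0.013, -0.012]
force: [-0.1, -1.0, 0.5]
grip_width: 0.0299
clock: 20.5
ee_pos: [0.3912, -0.2922, 0.0485]
tool_rot: [-3.14, 0.013, -0.012]
force: [-0.2, 0.5, 0.2]
grip_width: 0.0471
clock: 21.0
ee_pos: [0.3975, -0.2534, 0.1518]
tool_rot: [3.139, -0.014, 0.02]
force: [0.7, 0.6, 0.1]
grip_width: 0.0563
shift mm [ -38.5 -538.2   49.9] tooly [-0.009 -1.     0.003] toolz [ 0.013 -0.003 -1.   ] clock 21.0
```

View pics/s3c.png

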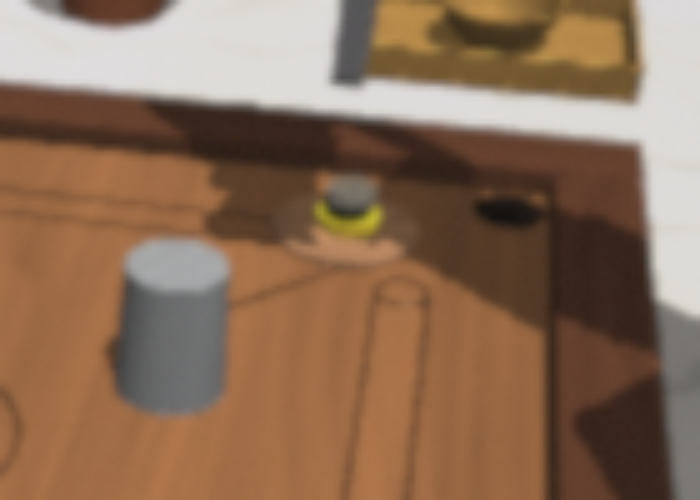

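The white coin is stacked flat, at about (330,128) in the side picture (shaded grey). Next is the queen.

```bash
python3 -m pendant '[[-3,-40,0,0,0.6],[-6,-85,0,0,0.6],[-9,-130,0,0,0.6],[-12,-165,0,0,0.6],[-12,-170,0,0,0.6]]'; python3 -m pendant '[[-3,-40,0,0,0.6],[-6,-85,0,0,0.6],[-9,-130,0,0,0.6],[-12,-170,0,0,0.6],[-12,-180,0,0,0.6]]';python3 -c "
from h import *
delta([.3645,.285,.1])"
```

```text
clock: 21.55
ee_pos: [0.3852, -0.0771, 0.1504]
tool_rot: [-3.139, 0.003, -0.016]
force: [0.9, 0.5, 0.3]
grip_width: 0.056
clock: 22.05
ee_pos: [0.3734, 0.1051, 0.1506]
tool_rot: [-3.138, -0.004, -0.016]
force: [1.2, -0.5, -0.0]
grip_width: 0.0563
shift mm [  -9.  -179.7   51.1] tooly [ 0.002 -1.    -0.003] toolz [ 0.01   0.003 -1.   ] clock 22.05
```

```bash
python3 -m pendant '[[-3,-40,0,0,0.6],[-6,-85,0,0,0.6],[-9,-130,0,0,0.6],[-9,-172,10,0,0.6],[-9,-180,30,0,0.6]]'; python3 -m pendant '[[0,0,20,0,0.6],[0,0,45,0,0.6],[0,0,60,0,0.6],[0,0,65,0,0.6],[0,0,65,0,0.6]]';python3 -c "
from h import *
delta([.3645,.285,.0235])"
```

```text
clock: 22.55
ee_pos: [0.3663, 0.2883, 0.1221]
tool_rot: [-3.136, -0.008, -0.022]
force: [1.1, -1.2, 0.3]
grip_width: 0.0565
clock: 23.05
ee_pos: [0.3675, 0.2875, 0.0561]
tool_rot: [-3.137, -0.006, -0.02]
force: [0.3, 0.1, 0.3]
grip_width: 0.0563
shift mm [-3.4  2.6 32.6] tooly [ 0.004 -1.    -0.004] toolz [ 0.013  0.004 -1.   ] clock 23.05
```

```bash
python3 -m pendant '[[-3.2,2.5,15,0,0.6],[-3.2,2.5,32,0,0.6],[-3.2,2.5,32,0,0.6],[-3.2,2.5,32,0,0.2],[-3.2,2.5,32,0,0.2]]' 10; python3 -m pendant '[[0,0,0,0,0.2],[0,0,0,0,0.2],[0,0,0,0,0.2],[0,0,0,0,0.2],[0,0,0,0,0.2]]' 10; python3 -m pendant '[[0,0,-30,0,0.2],[0,0,-75,0,0.2],[0,5,-115,0,0.2],[0,20,-127,0,0.2],[0,30,-127,0,0.2]]';  python3 -c "
from h import *
delta([.391,-.292,.15])"
```

```text
clock: 23.55
ee_pos: [0.366, 0.2857, 0.0258]
tool_rot: [-3.136, -0.006, -0.024]
force: [-0.0, -0.8, 0.2]
grip_width: 0.0437
clock: 24.05
ee_pos: [0.367, 0.2862, 0.027]
tool_rot: [-3.135, -0.006, -0.028]
force: [1.1, -0.6, 5.5]
grip_width: 0.0299
clock: 24.55
ee_pos: [0.3657, 0.2549, 0.1554]
tool_rot: [-3.133, -0.006, -0.033]
force: [1.0, -0.2, 0.3]
grip_width: 0.0298
shift mm [ 23.  547.    1.4] tooly [ 0.004 -1.    -0.008] toolz [ 0.021  0.008 -1.   ] clock 24.55
```

```bash
python3 - <<'E'
from h import *
im=get_image("side");o=ctrl.get_obs();p=proj(im,o["ee_pos"]);print(p,o["ee_pos"])
u,v=map(int,p); g=im["color"][max(0,v-70):v+50,u-70:u+70,::-1]
cv2.imwrite("pics/q1.png",cv2.resize(g,None,fx=5,fy=5,interpolation=cv2.INTER_CUBIC))
E
```

```text
[325.02644847 212.31922984] [0.36463023 0.2531512  0.15312844]
```

View pics/q1.png

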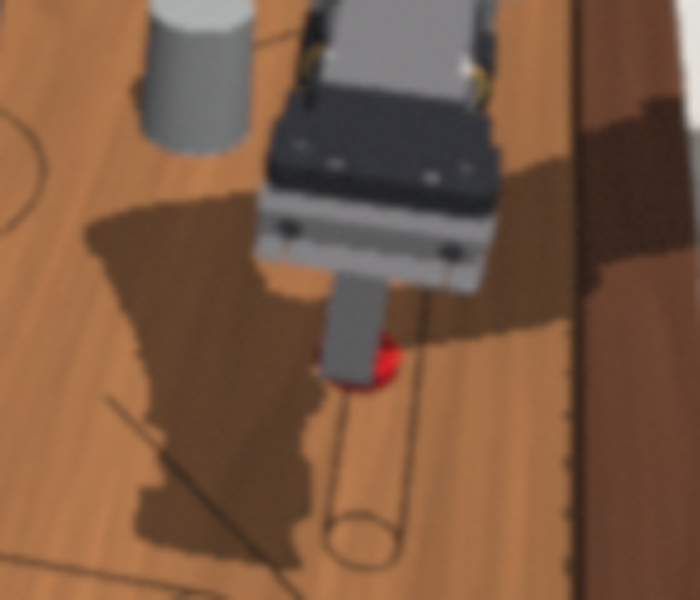

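```bash
python3 -m pendant '[[0,0,0,0,0.2],[0,0,0,0,0.2],[0,0,0,0,0.2],[0,0,0,0,0.2],[0,0,0,0,0.2]]'; python3 - <<'E'
from h import *
o=ctrl.get_obs();print(np.round(o["joint_positions"],3),o["grip_width"]);delta([.391,-.292,.15])
for c in ("side","top"):
    im=get_image(c);p=proj(im,o["ee_pos"]);
    try:
        cc,n=seg(im,p,16,RULE["queen"]);print(c,p,cc,n)
    except Exception as e: print(e)
    u,v=map(int,p); g=im["color"][max(0,v-30):v+30,u-40:u+40,::-1]
    cv2.imwrite(f"pics/q2{c}.png",cv2.resize(g,None,fx=10,fy=10,interpolation=cv2.INTER_CUBIC))
E
```

```text
clock: 25.1
ee_pos: [0.3644, 0.2533, 0.1526]
tool_rot: [-3.137, -0.005, -0.026]
force: [0.3, -0.6, -1.0]
grip_width: 0.03
[ 0.482 -0.149  1.705 -0.003  1.569  2.05 ] 0.02997851107480532
shift mm [2.490e+01 5.454e+02 4.000e-01] tooly [ 0.003 -1.    -0.005] toolz [ 0.016  0.005 -1.   ] clock 25.1
side [325.10744563 212.58986084] [332.51724138 214.55172414] 29
top [189.90924866 248.43649543] [nan nan] 0h.py:35: RuntimeWarning: Mean of empty slice.
  return np.array([u[m].mean(),v[m].mean()]),m.sum()
  ret = ret.dtype.type(ret / rcount)
```

View pics/q2side.png

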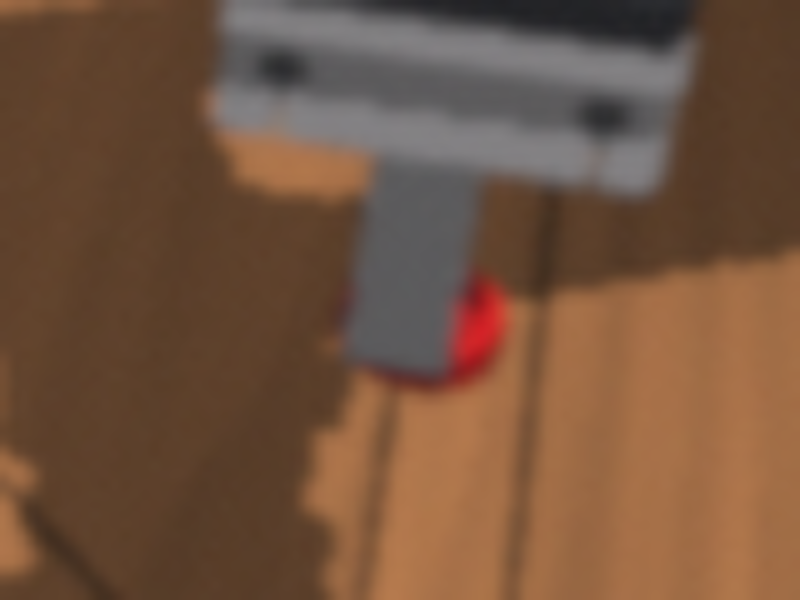

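View pics/q2top.png

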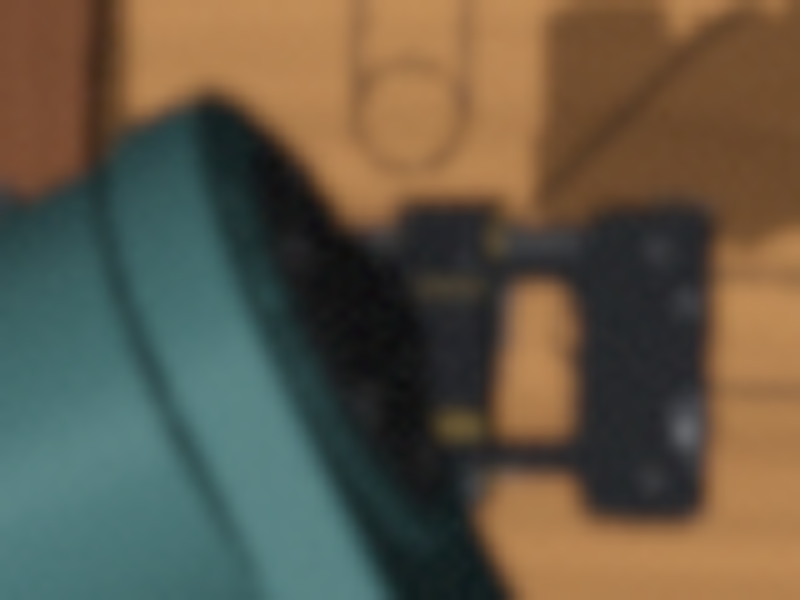

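```bash
python3 - <<'E'
from h import *
o=ctrl.get_obs();im=get_image("side");t=np.array(o["ee_pos"])
for dx in (0,-.003,-.006):
  for dz in (-.003,-.006,-.009):
    h=sil(im,t[0]+dx,t[1],t[2]+dz,.009,.0155).reshape(-1,2); print(dx,dz,np.round(h.min(0),1),np.round(h.max(0),1))
E
```

```text
0 -0.003 [316.6 204.7] [333.8 219.2]
0 -0.006 [316.4 205.9] [333.6 220.4]
0 -0.009 [316.3 207.1] [333.4 221.6]
-0.003 -0.003 [318.2 204.9] [335.4 219.4]
-0.003 -0.006 [318.  206.1] [335.2 220.7]
-0.003 -0.009 [317.9 207.3] [335.  221.9]
-0.006 -0.003 [319.7 205.2] [337.  219.7]
-0.006 -0.006 [319.6 206.4] [336.8 220.9]
-0.006 -0.009 [319.4 207.6] [336.6 222.1]
```

```bash
python3 -m pendant '[[2,40,0,0,0.2],[4,85,0,0,0.2],[6,130,0,0,0.2],[8,165,0,0,0.2],[8,170,0,0,0.2]]'; python3 -m pendant '[[2,40,0,0,0.2],[4,85,0,0,0.2],[6,130,0,0,0.2],[8,170,0,0,0.2],[8,180,0,0,0.2]]';python3 -m pendant '[[2,40,0,0,0.2],[4,85,0,0,0.2],[6,130,0,0,0.2],[10,165,0,0,0.2],[10,178,0,0,0.2]]';python3 -c "
from h import *
delta([.394,-.292,.1])"
```

```text
clock: 25.75
ee_pos: [0.3734, 0.0805, 0.1526]
tool_rot: [-3.137, 0.003, -0.028]
force: [-0.2, 0.5, 0.0]
grip_width: 0.0298
clock: 26.25
ee_pos: [0.3813, -0.1019, 0.1521]
tool_rot: [-3.138, 0.01, -0.029]
force: [0.0, 0.4, -0.2]
grip_width: 0.0298
clock: 26.75
ee_pos: [0.3909, -0.2814, 0.1513]
tool_rot: [-3.138, 0.012, -0.029]
force: [1.3, 0.5, -0.2]
grip_width: 0.0296
shift mm [ 2.2 10.8 51.3] tooly [-0.007 -1.    -0.004] toolz [ 0.018  0.004 -1.   ] clock 26.75
```

```bash
python3 -m pendant '[[2,11,20,0,0.2],[2,11,50,0,0.2],[2,11,75,0,0.2],[2,11,78,0,0.2],[2,11,78,0,0.2]]'; python3 - <<'E'
from h import *
delta([.394,-.292,.060])
o=ctrl.get_obs()
for c in ("side","top"):
    im=get_image(c);p=proj(im,o["ee_pos"]);
    u,v=map(int,p); g=im["color"][max(0,v-30):v+30,u-40:u+40,::-1]
    cv2.imwrite(f"pics/q3{c}.png",cv2.resize(g,None,fx=10,fy=10,interpolation=cv2.INTER_CUBIC)); print(u-40,v-30)
E
```

```text
clock: 27.25
ee_pos: [0.3945, -0.2906, 0.073]
tool_rot: [-3.136, 0.009, -0.027]
force: [-0.5, 0.4, -0.4]
grip_width: 0.0299
shift mm [-0.8  1.5 13. ] tooly [-0.006 -1.    -0.006] toolz [ 0.017  0.005 -1.   ] clock 27.25
289 91
351 210
```

View pics/q3side.png

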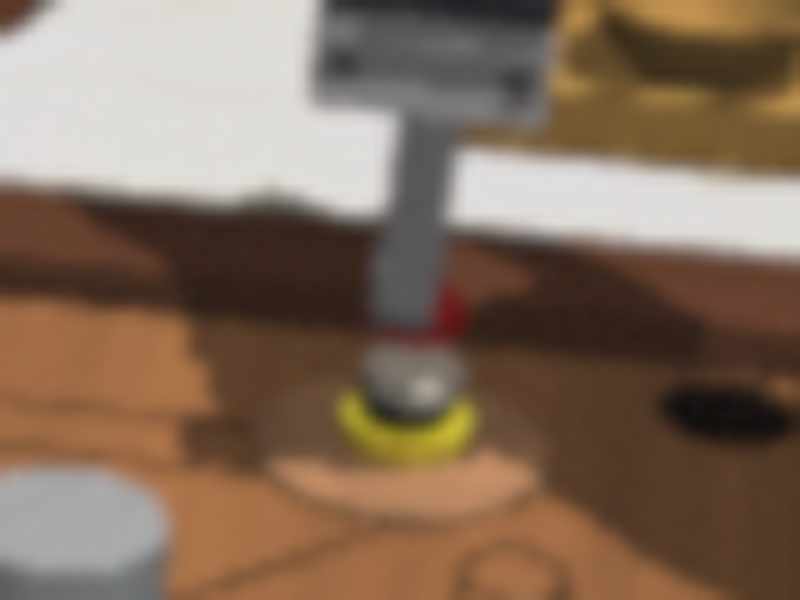

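```bash
python3 -m pendant '[[-0.5,1.5,5,0,0.2],[-0.5,1.5,9,0,0.2],[-0.5,1.5,12,0,0.2],[-0.5,1.5,12,0,0.2],[-0.5,1.5,12,0,0.2]]'; python3 - <<'E'
from h import *
delta([.394,-.292,.059])
o=ctrl.get_obs()
im=get_image("side");p=proj(im,o["ee_pos"]);
u,v=map(int,p); g=im["color"][max(0,v-30):v+30,u-40:u+40,::-1]
cv2.imwrite(f"pics/q4.png",cv2.resize(g,None,fx=10,fy=10,interpolation=cv2.INTER_CUBIC)); print(u-40,v-30)
E
```

```text
clock: 27.85
ee_pos: [0.3951, -0.2935, 0.0629]
tool_rot: [-3.139, 0.01, -0.032]
force: [0.2, -0.8, -0.6]
grip_width: 0.0301
shift mm [-1.2 -1.5  3.9] tooly [-0.007 -1.    -0.003] toolz [ 0.02   0.002 -1.   ] clock 27.85
288 93
```

View pics/q4.png

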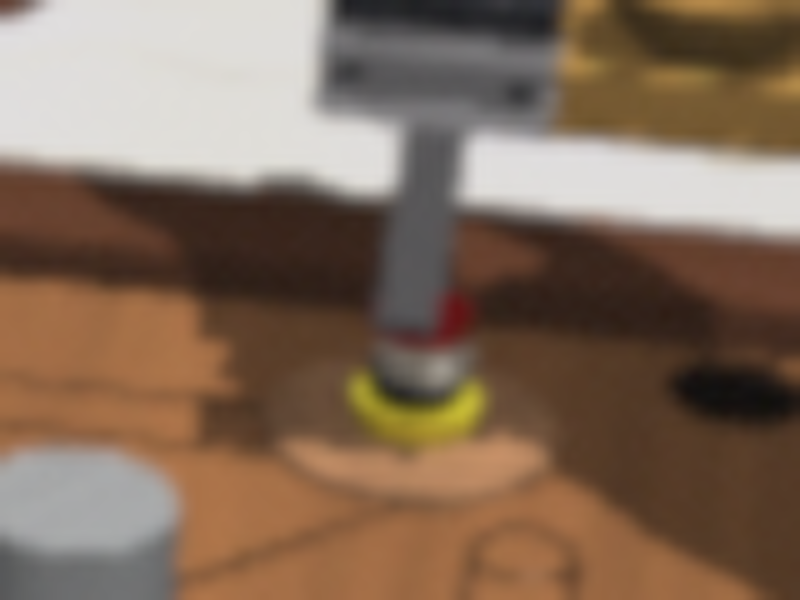

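```bash
python3 -m pendant '[[-0.5,-1.2,0,0,0.2],[-0.5,-1.2,2,0,0.2],[-0.5,-1.2,3,0,0.2],[-0.5,-1.2,3,0,0.2],[-0.5,-1.2,3,0,0.2]]'; python3 - <<'E'
from h import *
delta([.394,-.292,.059])
o=ctrl.get_obs()
im=get_image("side");p=proj(im,o["ee_pos"]);
u,v=map(int,p); g=im["color"][max(0,v-30):v+30,u-40:u+40,::-1]
cv2.imwrite(f"pics/q5.png",cv2.resize(g,None,fx=10,fy=10,interpolation=cv2.INTER_CUBIC)); print(u-40,v-30)
E
```

```text
clock: 28.4
ee_pos: [0.3947, -0.2923, 0.0599]
tool_rot: [-3.139, 0.01, -0.032]
force: [-0.4, -0.2, 2.0]
grip_width: 0.0301
shift mm [-0.8 -0.3  0.9] tooly [-0.006 -1.    -0.002] toolz [ 0.02   0.002 -1.   ] clock 28.4
288 94
```

View pics/q5.png

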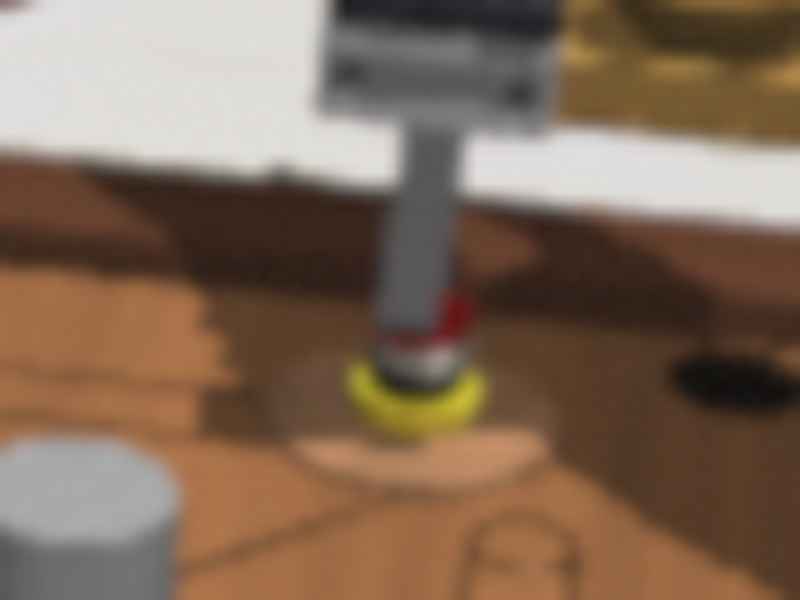

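Contact is felt and the queen is aligned with the white coin below, so I'm releasing it.

```bash
python3 -m pendant '[[0,0,0,0,0.35],[0,0,0,0,0.45],[0,0,0,0,0.5],[0,0,0,0,0.5],[0,0,0,0,0.5]]'; python3 -m pendant '[[0,0,-5,0,0.5],[0,0,-20,0,0.6],[0,0,-55,0,0.8],[0,-20,-95,0,1],[0,-40,-95,0,1]]'; python3 -m pendant '[[0,-40,0,0,1],[0,-80,0,0,1],[0,-115,0,0,1],[0,-120,0,0,1],[0,-120,0,0,1]]';python3 - <<'E'
from h import *
delta([.4735,-.0845,.15])
im=get_image("side");cv2.imwrite("pics/s4c.png",cv2.resize(im["color"][90:190,260:400,::-1],None,fx=5,fy=5))
for c in ("side","top"):
    im=get_image(c); cv2.imwrite(f"pics/s4{c}.png",im["color"][:,:,::-1])
    for r in spotter.masks_of(c,"tumbler")[:1]:
            v,u=np.nonzero(r["pixels"]); cc=np.array([u.mean(),v.mean()])
            xy,A=locate(im,cc,.02,.08,.0325,.029)
            print(c,np.round(cc,1),len(u),round(A),np.round(xy,4),r["conf"])
E
```

```text
clock: 28.95
ee_pos: [0.3948, -0.2924, 0.06]
tool_rot: [-3.139, 0.01, -0.032]
force: [0.6, -0.8, -0.1]
grip_width: 0.047
clock: 29.45
ee_pos: [0.3958, -0.2549, 0.1621]
tool_rot: [3.136, -0.012, 0.047]
force: [1.2, -0.6, 0.2]
grip_width: 0.0756
clock: 29.95
ee_pos: [0.3969, -0.1344, 0.162]
tool_rot: [3.135, -0.009, 0.049]
force: [-0.5, 0.4, 0.4]
grip_width: 0.094
shift mm [ 75.9 -50.4  14. ] tooly [-0.006 -1.     0.007] toolz [ 0.031 -0.007 -0.999] clock 29.95
side [294.7 155. ] 729 725 [ 0.4723 -0.0866] 0.9
top [316.5 209.4] 461 483 [ 0.4759 -0.0843] 0.69
```

View pics/s4c.png

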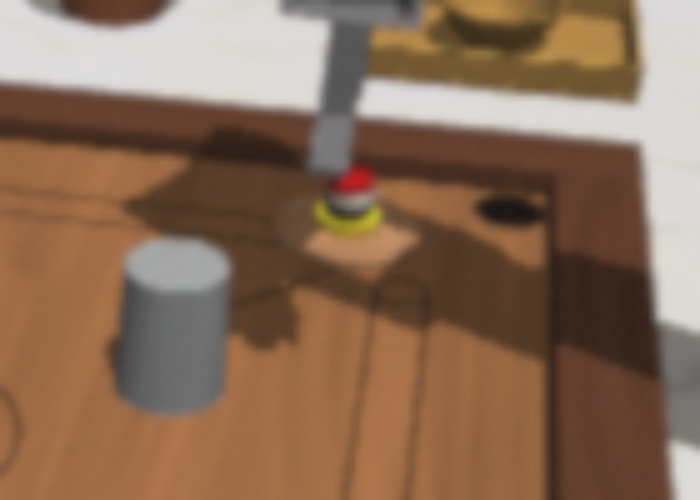

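View pics/s4top.png

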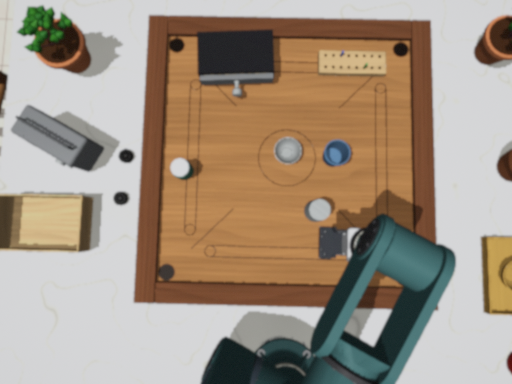

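The queen is on top at about (330,126) in the side picture, and the whole stack looks upright. The tumbler is where it was, at about (0.474,-0.085).

```bash
python3 -m pendant '[[25,-17,0,0,1],[55,-36,0,0,1],[76,-50,0,0,1],[76,-50,0,0,1],[76,-50,0,0,1]]'; python3 -c "
from h import *
delta([.474,-.085,.11])"
```

```text
clock: 30.7
ee_pos: [0.4729, -0.0873, 0.1628]
tool_rot: [3.135, -0.015, 0.044]
force: [0.4, 0.7, 0.2]
grip_width: 0.0939
shift mm [-0.4 -2.7 52.8] tooly [-0.01  -1.     0.006] toolz [ 0.028 -0.006 -1.   ] clock 30.7
```

```bash
python3 -m pendant '[[0,-3,25,0,1],[0,-3,50,0,1],[0,-3,55,0,1],[0,-3,55,0,1],[0,-3,55,0,1]]'; python3 -c "
from h import *
delta([.474,-.085,.045])
im=get_image('side');cv2.imwrite('pics/t1.png',cv2.resize(im['color'][70:190,230:370,::-1],None,fx=5,fy=5))"
```

```text
clock: 31.2
ee_pos: [0.4748, -0.0854, 0.1091]
tool_rot: [3.134, -0.017, 0.047]
force: [-0.1, -0.2, 0.6]
grip_width: 0.094
shift mm [-2.7 -0.9 64. ] tooly [-0.011 -1.     0.007] toolz [ 0.03  -0.007 -1.   ] clock 31.2
```

View pics/t1.png

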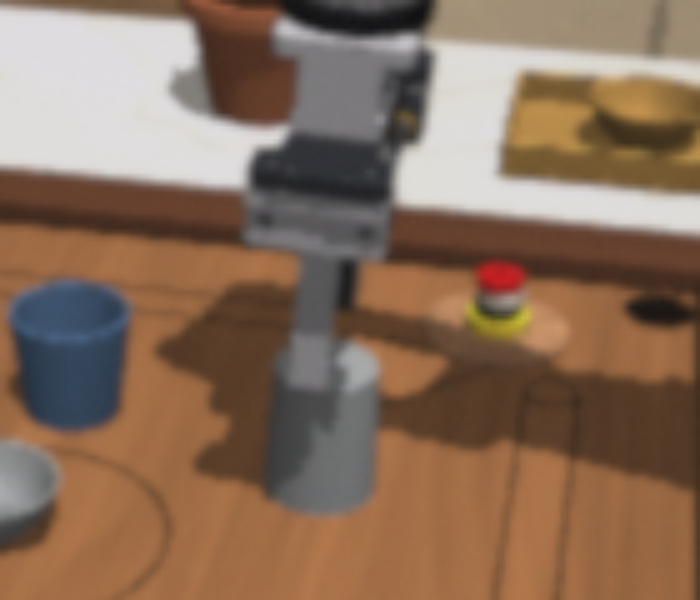

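The picture shows the fingers either side of the tumbler (centre about (295,150)), and the stack flat and straight at about (330,130). I'm descending.

```bash
python3 -m pendant '[[-2.5,-1,20,0,1],[-2.5,-1,45,0,1],[-2.5,-1,63,0,1],[-2.5,-1,63,0,1],[-2.5,-1,63,0,1]]'; python3 -m pendant '[[0,0,0,0,0.5],[0,0,0,0,0.5],[0,0,0,0,0.5],[0,0,0,0,0.5],[0,0,0,0,0.5]]' 20; python3 -m pendant '[[0,0,0,0,0.5],[0,0,0,0,0.5],[0,0,0,0,0.5],[0,0,0,0,0.5],[0,0,0,0,0.5]]' 20;python3 -c "
from h import *
delta([.391,-.292,.125])
im=get_image('side');cv2.imwrite('pics/t2.png',cv2.resize(im['color'][70:190,230:370,::-1],None,fx=5,fy=5))"
```

```text
clock: 31.75
ee_pos: [0.4753, -0.0851, 0.0476]
tool_rot: [3.134, -0.016, 0.05]
force: [-0.0, -0.2, 0.5]
grip_width: 0.0942
clock: 32.25
ee_pos: [0.4755, -0.0851, 0.048]
tool_rot: [3.134, -0.016, 0.051]
force: [-0.1, -0.4, 1.9]
grip_width: 0.0604
clock: 32.75
ee_pos: [0.4755, -0.085, 0.048]
tool_rot: [3.134, -0.016, 0.051]
force: [-0.1, -0.8, 0.9]
grip_width: 0.0603
shift mm [-79.8 208.4 -78.1] tooly [-0.011 -1.     0.007] toolz [ 0.033 -0.008 -0.999] clock 32.75
```

View pics/t2.png

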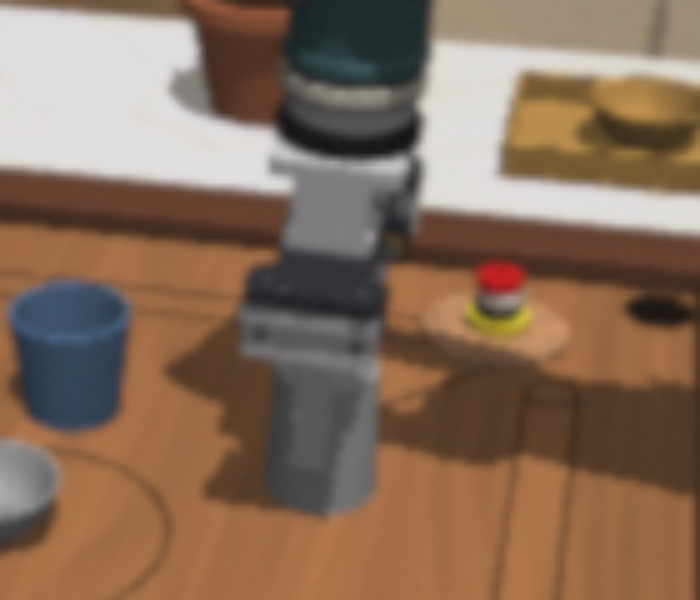

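```bash
python3 -m pendant '[[0,0,-12,0,0.5],[0,0,-30,0,0.5],[0,0,-50,0,0.5],[0,0,-68,0,0.5],[0,0,-72,0,0.5]]'; python3 - <<'E'
from h import *
delta([.391,-.292,.12])
im=get_image('side');cv2.imwrite('pics/t3.png',cv2.resize(im['color'][70:190,230:370,::-1],None,fx=5,fy=5))
E
```

```text
clock: 33.3
ee_pos: [0.4747, -0.085, 0.1232]
tool_rot: [3.132, -0.016, 0.059]
force: [0.5, -0.1, -0.3]
grip_width: 0.0601
shift mm [-81.6 207.8   1.9] tooly [-0.011 -1.     0.009] toolz [ 0.038 -0.009 -0.999] clock 33.3
```

View pics/t3.png

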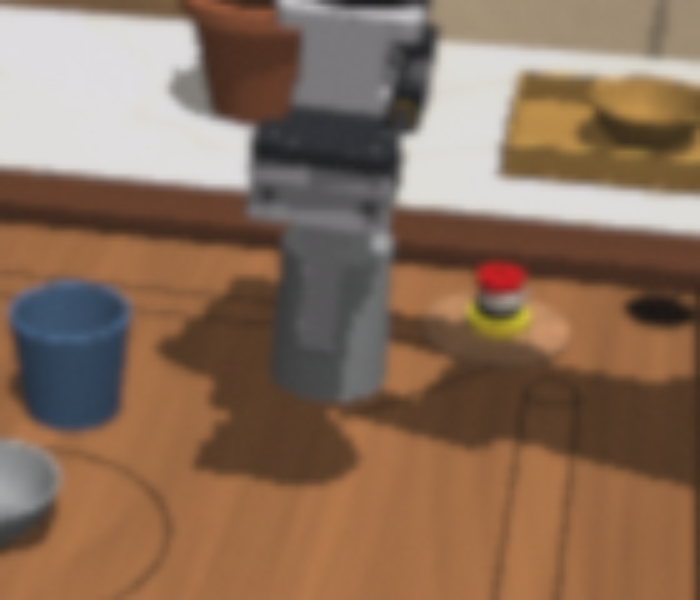

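```bash
python3 -m pendant '[[-10,26,0,0,0.5],[-22,56,0,0,0.5],[-34,86,0,0,0.5],[-40,103,0,0,0.5],[-40,103,0,0,0.5]]'; python3 -m pendant '[[-10,26,0,0,0.5],[-22,56,0,0,0.5],[-34,86,0,0,0.5],[-40,103,0,0,0.5],[-40,103,0,0,0.5]]';python3 - <<'E'
from h import *
delta([.392,-.292,.10])
E
```

```text
clock: 33.85
ee_pos: [0.432, -0.1889, 0.1207]
tool_rot: [3.133, -0.022, 0.055]
force: [0.6, 0.5, -1.6]
grip_width: 0.0602
clock: 34.35
ee_pos: [0.39, -0.292, 0.1193]
tool_rot: [3.134, -0.026, 0.053]
force: [-0.5, -0.0, -0.8]
grip_width: 0.0599
shift mm [ 1.3 -0.2 19.4] tooly [-0.017 -1.     0.007] toolz [ 0.034 -0.008 -0.999] clock 34.35
```

```bash
python3 - <<'E'
from h import *
for c in ("side","top"):
    im=get_image(c); p=proj(im,[.391,-.292,.05]); u,v=map(int,p); u=min(u,511-50)
    cv2.imwrite(f"pics/t4{c}.png",cv2.resize(im["color"][max(0,v-50):v+40,u-60:u+60,::-1],None,fx=6,fy=6,interpolation=cv2.INTER_CUBIC))
E
```

```text
(no output)
```

View pics/t4side.png

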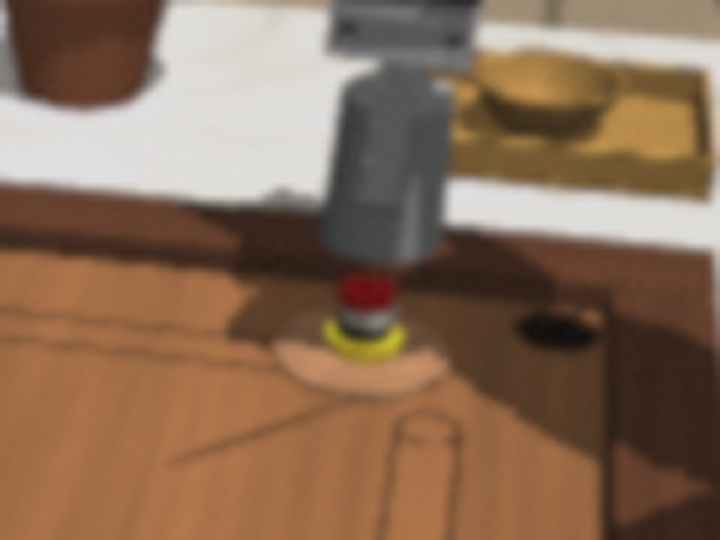

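```bash
python3 - <<'E'
from h import *
im=get_image("side"); o=ctrl.get_obs(); print(o["ee_pos"])
p=proj(im,[.391,-.292,.05]); u0,v0=int(p[0])-60,int(p[1])-50
for z in (.034,.061,.091,.171): print(z,np.round((proj(im,[.391,-.292,z])-[u0,v0])*6+2.5,0))
print("dx +10mm",(proj(im,[.401,-.292,.061])-proj(im,[.391,-.292,.061]))*6,"dy+10",(proj(im,[.391,-.282,.061])-proj(im,[.391,-.292,.061]))*6)
print(np.round((sil(im,.391,-.292,.0913,.08,.0325,.029).reshape(-1,2).min(0)-[u0,v0])*6,0),np.round((sil(im,.391,-.292,.0913,.08,.0325,.029).reshape(-1,2).max(0)-[u0,v0])*6,0))
print(np.round((sil(im,.391,-.292,.025,.009,.0205).reshape(-1,2).min(0)-[u0,v0])*6,0),np.round((sil(im,.391,-.292,.025,.009,.0205).reshape(-1,2).max(0)-[u0,v0])*6,0))
E
```

```text
[ 0.39095541 -0.2900033   0.11966484]
0.034 [362. 333.]
0.061 [368. 288.]
0.091 [374. 237.]
0.171 [393.  92.]
dx +10mm [-18.71649093  -1.95789406] dy+10 [-1.58582071  8.4148281 ]
[310.  67.] [448. 261.]
[320. 312.] [398. 363.]
```

View pics/t4top.png

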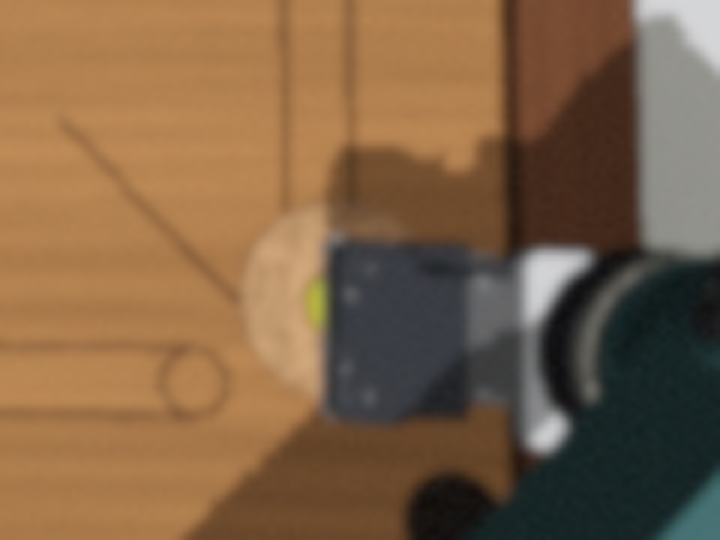

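```bash
python3 -m pendant '[[1.5,1,6,0,0.5],[1.5,1,15,0,0.5],[1.5,1,24,0,0.5],[1.5,1,28,0,0.5],[1.5,1,28,0,0.5]]';python3 - <<'E'
from h import *
delta([.392,-.292,.055])
im=get_image("side"); p=proj(im,[.391,-.292,.05]); u,v=map(int,p); 
cv2.imwrite(f"pics/t5.png",cv2.resize(im["color"][max(0,v-50):v+40,u-60:u+60,::-1],None,fx=6,fy=6,interpolation=cv2.INTER_CUBIC))
E
```

```text
clock: 35.0
ee_pos: [0.3929, -0.2904, 0.0903]
tool_rot: [3.136, -0.02, 0.051]
force: [-0.1, -0.1, 0.0]
grip_width: 0.0601
shift mm [-2.   1.4 35.3] tooly [-0.013 -1.     0.005] toolz [ 0.033 -0.005 -0.999] clock 35.0
```

View pics/t5.png

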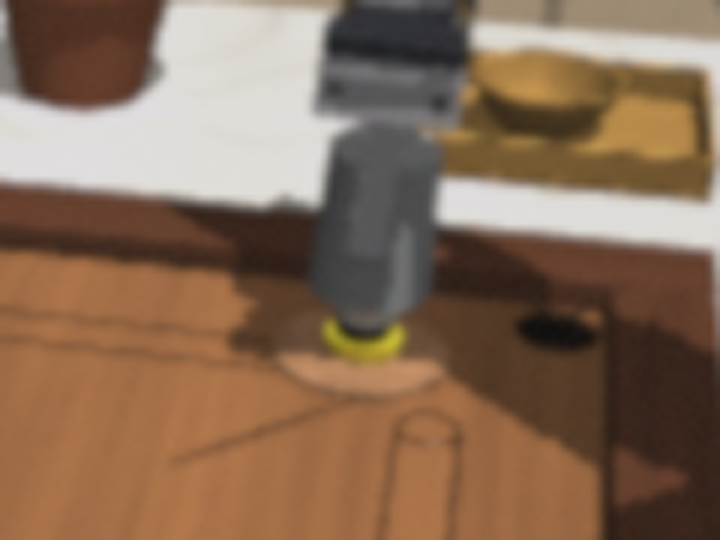

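The tumbler's mouth spans 308–435 in the crop, centred over the striker at 364, so I'm lowering further.

```bash
python3 -m pendant '[[-1,1.5,6,0,0.5],[-1,1.5,14,0,0.5],[-1,1.5,22,0,0.5],[-1,1.5,28,0,0.5],[-1,1.5,28,0,0.5]]';python3 - <<'E'
from h import *
delta([.392,-.292,.053])
im=get_image("side"); p=proj(im,[.391,-.292,.05]); u,v=map(int,p); 
cv2.imwrite(f"pics/t6.png",cv2.resize(im["color"][max(0,v-50):v+40,u-60:u+60,::-1],None,fx=6,fy=6,interpolation=cv2.INTER_CUBIC))
E
```

```text
clock: 35.55
ee_pos: [0.3923, -0.2918, 0.0615]
tool_rot: [3.137, -0.02, 0.05]
force: [0.5, -0.1, -0.9]
grip_width: 0.0603
shift mm [-0.6  0.2  8.5] tooly [-0.013 -1.     0.004] toolz [ 0.032 -0.004 -0.999] clock 35.55
```

View pics/t6.png

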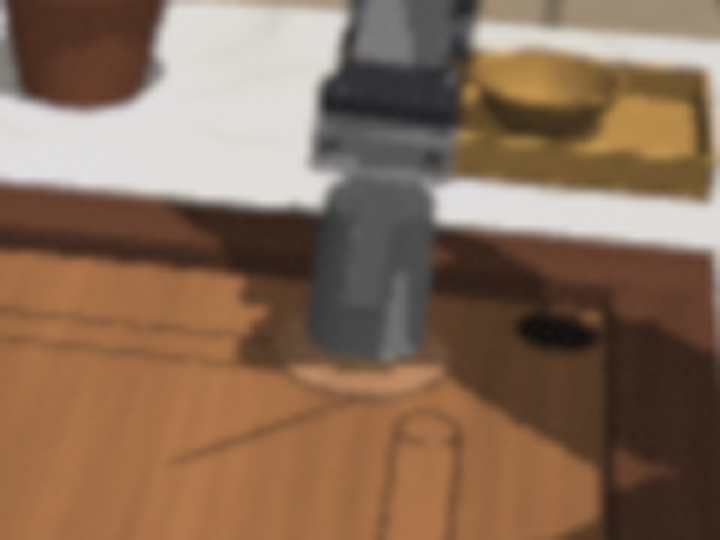

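```bash
python3 -m pendant '[[0,0,2,0,0.5],[0,0,4,0,0.5],[0,0,6,0,0.5],[0,0,7,0,0.5],[0,0,7,0,0.5]]'
```

```text
clock: 36.1
ee_pos: [0.3929, -0.2921, 0.0551]
tool_rot: [3.137, -0.02, 0.051]
force: [-0.1, 0.3, -0.8]
grip_width: 0.0607
```

```bash
python3 -m pendant '[[0,0,0.5,0,0.5],[0,0,1,0,0.5],[0,0,1.5,0,0.5],[0,0,1.5,0,0.5],[0,0,1.5,0,0.5]]'
```

```text
clock: 36.6
ee_pos: [0.3929, -0.2921, 0.0536]
tool_rot: [3.136, -0.02, 0.051]
force: [1.0, 0.2, -1.0]
grip_width: 0.0603
```

```bash
python3 -m pendant '[[0,0,0.5,0,0.5],[0,0,1,0,0.5],[0,0,1.2,0,0.5],[0,0,1.2,0,0.5],[0,0,1.2,0,0.5]]'
```

```text
clock: 37.1
ee_pos: [0.393, -0.2922, 0.053]
tool_rot: [3.136, -0.02, 0.051]
force: [-1.6, 1.9, 5.2]
grip_width: 0.0605
```

Contact is felt at the expected height (5 N), so I'm opening the fingers and retreating straight up.

```bash
python3 -m pendant '[[0,0,0,0,0.7],[0,0,0,0,0.85],[0,0,0,0,1],[0,0,0,0,1],[0,0,0,0,1]]'; python3 -m pendant '[[0,0,0,0,1],[0,0,0,0,1],[0,0,-5,0,1],[0,0,-15,0,1],[0,0,-25,0,1]]'; python3 - <<'E'
from h import *
im=get_image("side"); p=proj(im,[.391,-.292,.05]); u,v=map(int,p); 
cv2.imwrite(f"pics/t7.png",cv2.resize(im["color"][max(0,v-50):v+40,u-60:u+60,::-1],None,fx=6,fy=6,interpolation=cv2.INTER_CUBIC))
E
```

```text
clock: 37.6
ee_pos: [0.393, -0.2921, 0.0528]
tool_rot: [3.136, -0.02, 0.051]
force: [0.4, 0.1, 0.5]
grip_width: 0.0928
clock: 38.1
ee_pos: [0.3923, -0.2921, 0.0788]
tool_rot: [3.136, -0.02, 0.051]
force: [-0.5, 0.0, 0.5]
grip_width: 0.0936
```

View pics/t7.png

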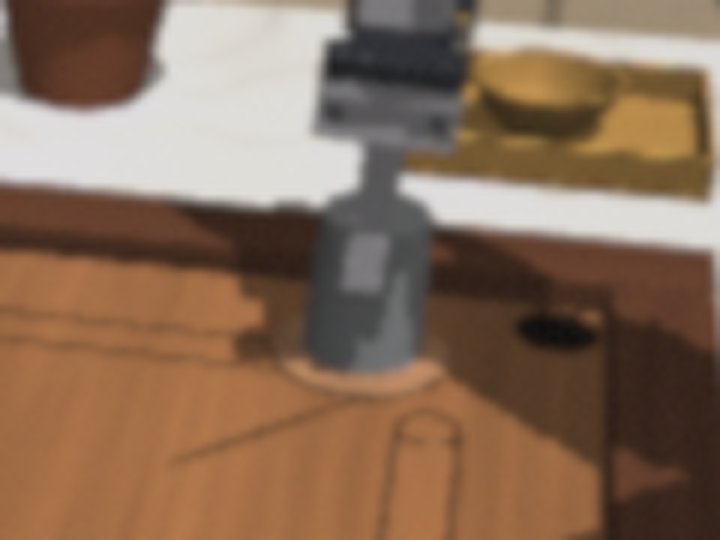

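```bash
python3 -m pendant '[[0,0,-20,0,1],[0,0,-50,0,1],[0,0,-85,0,1],[0,-10,-100,0,1],[0,-40,-100,0,1]]';  python3 -m pendant '[[0,-40,0,0,1],[0,-85,0,0,1],[0,-130,0,0,1],[0,-170,0,0,1],[0,-180,0,0,1]]'; python3 -m pendant '[[0,-40,0,0,1],[0,-85,0,0,1],[0,-120,0,0,1],[0,-120,0,0,1],[0,-120,0,0,1]]'; python3 - <<'E'
from h import *
for c in ("side","top"):
    im=get_image(c); cv2.imwrite(f"pics/f{c}.png",im["color"][:,:,::-1])
    p=proj(im,[.391,-.292,.05]); u,v=map(int,p)
    cv2.imwrite(f"pics/fz{c}.png",cv2.resize(im["color"][max(0,v-45):v+45,u-60:u+60,::-1],None,fx=6,fy=6,interpolation=cv2.INTER_CUBIC))
    for q,a in (("tumbler",(.025,.08,.0325,.029)),("mat",(.02,.005,.048))):
        for r in spotter.masks_of(c,q)[:1]:
            v,u=np.nonzero(r["pixels"]); cc=np.array([u.mean(),v.mean()]); xy,A=locate(im,cc,*a)
            print(c,q,np.round(cc,1),len(u),round(A),np.round(xy,4),r["conf"])
    for q in ("tumbler","cup","katori","tin","queen","striker"):
        for r in spotter.spot_point(c,q)[:1]: print(c,q,round(r["conf"],2),np.round(toworld(im,r["position"]),3))
E
```

```text
clock: 38.65
ee_pos: [0.3918, -0.2548, 0.185]
tool_rot: [3.127, -0.025, 0.065]
force: [0.0, 0.2, 0.6]
grip_width: 0.0942
clock: 39.15
ee_pos: [0.3946, -0.0718, 0.1837]
tool_rot: [3.128, -0.018, 0.069]
force: [0.4, 0.3, 0.2]
grip_width: 0.094
clock: 39.65
ee_pos: [0.3963, 0.0479, 0.1825]
tool_rot: [3.127, -0.015, 0.07]
force: [0.4, -0.4, 0.5]
grip_width: 0.0942
side tumbler [333.3 130.2] 200 607 [ 0.3774 -0.2507] 0.69
side mat [336. 139.] 82 382 [ 0.3659 -0.2734] 0.68
side tumbler 0.71 [ 0.39  -0.293  0.027]
side cup 0.6 [ 0.638 -0.137  0.017]
side katori 0.82 [ 0.645 -0.004  0.018]
side tin 0.57 [0.579 0.302 0.021]
top tumbler [391.4 241. ] 620 634 [ 0.3922 -0.2925] 0.93
top mat [379.9 239.8] 311 880 [ 0.3936 -0.2757] 0.67
top tumbler 0.85 [ 0.392 -0.29   0.026]
top cup 0.58 [ 0.636 -0.138  0.019]
top katori 0.76 [ 0.646 -0.003  0.023]
top tin 0.74 [0.584 0.305 0.025]
```

View pics/fzside.png

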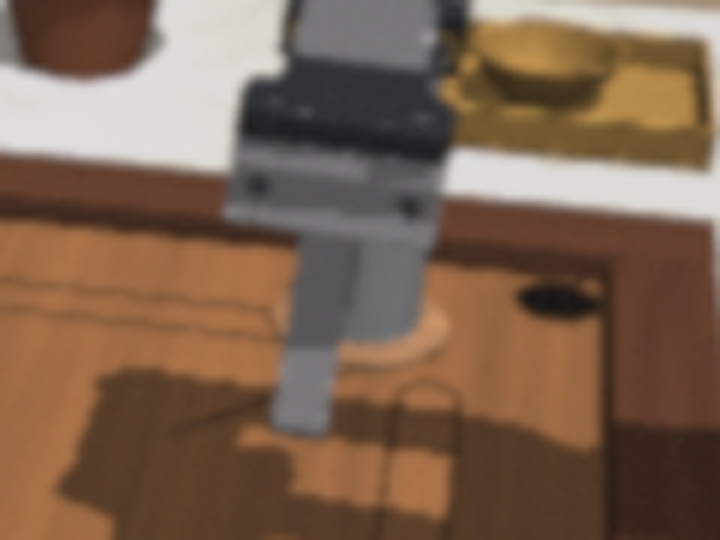

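View pics/fztop.png

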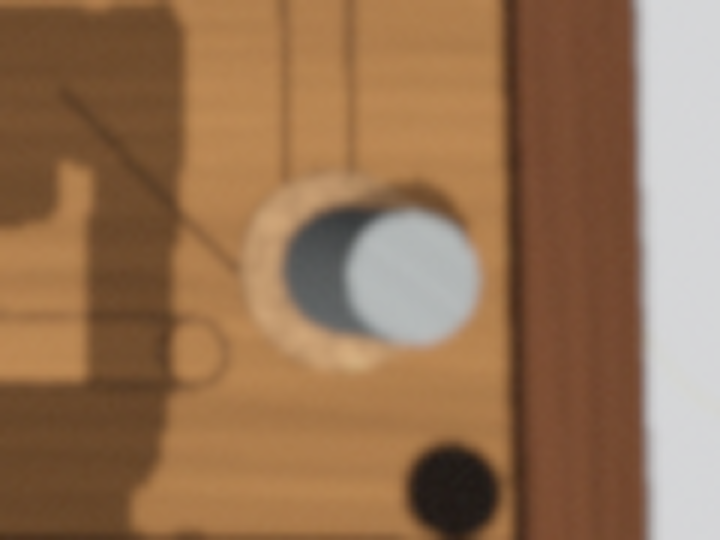

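View pics/ftop.png

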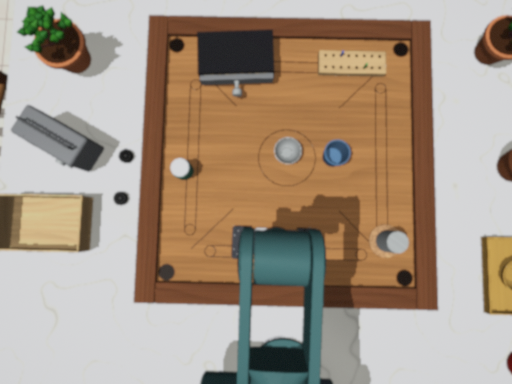

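The top view puts the tumbler at (0.392,-0.2925), about 2 mm from the mat centre, and the bystanders have not moved. The gripper partly hides it in the side view, so I'll move aside once for a clear look.

```bash
python3 -m pendant '[[0,-40,0,0,1],[0,-85,0,0,1],[0,-120,0,0,1],[0,-120,0,0,1],[0,-120,0,0,1]]'; python3 - <<'E'
from h import *
im=get_image("side"); p=proj(im,[.391,-.292,.05]); u,v=map(int,p)
cv2.imwrite(f"pics/fz2.png",cv2.resize(im["color"][max(0,v-45):v+45,u-60:u+60,::-1],None,fx=6,fy=6,interpolation=cv2.INTER_CUBIC))
for q,a in (("tumbler",(.025,.08,.0325,.029)),):
    for r in spotter.masks_of("side",q)[:1]:
        v,u=np.nonzero(r["pixels"]); cc=np.array([u.mean(),v.mean()]); xy,A=locate(im,cc,*a)
        print(q,np.round(cc,1),len(u),round(A),np.round(xy,4),r["conf"])
E
```

```text
clock: 41.05
ee_pos: [0.3972, 0.1685, 0.1804]
tool_rot: [3.127, -0.014, 0.068]
force: [0.6, -0.2, -0.9]
grip_width: 0.0938
```

View pics/fz2.png

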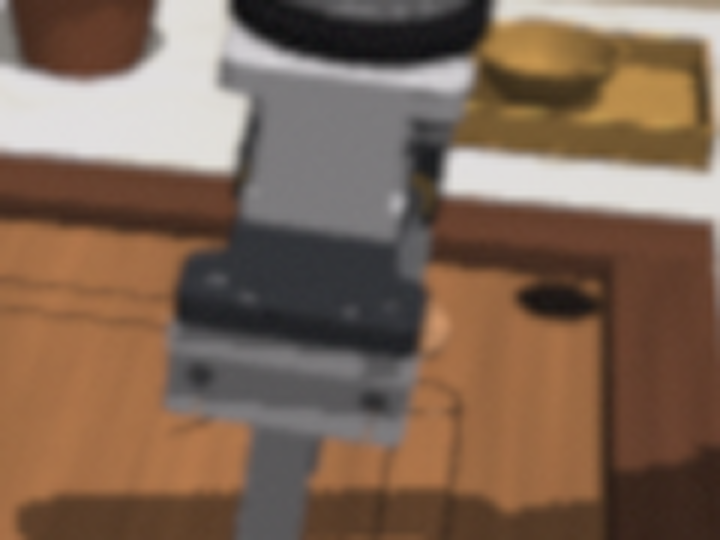

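```bash
python3 -m pendant '[[40,0,0,0,1],[80,0,0,0,1],[115,0,0,0,1],[120,0,0,0,1],[120,0,0,0,1]]'; python3 - <<'E'
from h import *
im=get_image("side"); p=proj(im,[.391,-.292,.05]); u,v=map(int,p)
cv2.imwrite(f"pics/fz3.png",cv2.resize(im["color"][max(0,v-45):v+45,u-60:u+60,::-1],None,fx=6,fy=6,interpolation=cv2.INTER_CUBIC))
for q,a in (("tumbler",(.025,.08,.0325,.029)),):
    for r in spotter.masks_of("side",q)[:1]:
        v,u=np.nonzero(r["pixels"]); cc=np.array([u.mean(),v.mean()]); xy,A=locate(im,cc,*a)
        h=sil(im,xy[0],xy[1],*a).reshape(-1,2)
        print(q,np.round(cc,1),len(u),round(A),np.round(xy,4),r["conf"],"ext",u.min(),u.max(),v.min(),v.max(),h.min(0),h.max(0))
E
```

```text
clock: 41.65
ee_pos: [0.5178, 0.1645, 0.1852]
tool_rot: [3.126, -0.023, 0.066]
force: [-0.7, 0.3, -0.0]
grip_width: 0.0935
tumbler [330.6 123.8] 537 571 [ 0.3893 -0.2927] 0.61 ext 320 340 108 138 [319.21085  108.002914] [341.35904 139.2983 ]
```

View pics/fz3.png

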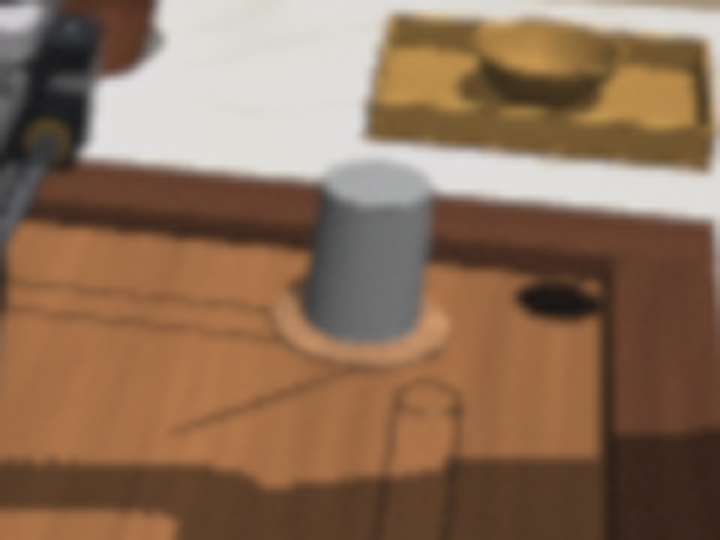

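The tumbler stands upright and centred on the mat. Its silhouette in the side view, columns 320–340 and rows 108–138, matches an upright model on the mat. I'm handing the job in.

```bash
python3 -c "
from bench import order,ctrl
o=ctrl.get_obs(); print(o['clock'],o['qvel'].round(3) if hasattr(o['qvel'],'round') else o['qvel']); print(order.sign_off())"
```

```text
41.75 [ 0.013 -0.017  0.009  0.    -0.002 -0.   ]
the job is handed in; nothing more can be done
None
```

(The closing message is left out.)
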